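# Stack the strip trays on the shaker and close its ratchet clamp

## Task

Set the loose strip tray gently on top of the tray that stands on the shaker platform, chamfered corners at the same end, so that its skirt drops fully over the lower tray. Then close the clamp by swinging its ratchet lever back and forth, not by pushing the bar or the wheel by hand, until both trays are pushed up against the end fence and the sprung pad stays pressed about half-way in; do not drive the pad hard against its stop. Leave the other things on the bench undisturbed.

Things in the scene. Friction and masses are not known exactly. Their poses are not given: they have to be found in the camera images.
- shaker: Laboratory shaker, white housing, fixed to the bench, 335 mm wide in its y and 200 mm deep in its x. Its origin lies on the bench under the middle of the platform; its x points away from the robot at yaw 0, its y to the left. The platform carries a black rubber mat whose top lies 100 mm above the bench. On the platform, from +y to -y: the end fence, the tray, the sprung pad on the clamp bar, and the ratchet wheel with its lever.
- fence: Aluminium end fence standing upright on the platform, 150 mm long in its x, 45 mm high, with its axes parallel to the shaker's. It is fixed, but stands at a different place along the shaker's y each time. Origin at the foot of the middle of its inner face; the face looks to its -y, towards the trays, and is where the tray's end must lie.
- lower_tray_center (a point): Middle (14 mm above its underside) of the lower strip tray, loose on the platform mat a few mm short of the fence. White plastic tray with long narrow troughs, 120 mm long (its x), 60 mm wide (its y), 28 mm high: a straight outer wall from 0 to 22 mm, then a narrower neck of 111 by 51 mm with bevelled top edge up to 28 mm. The two corners at its +x end are cut off (12 mm chamfers); that end looks to the fence.
- lower_tray_key (a point): The lower tray's chamfered end: the middle of its +x end face, 60 mm from the tray's middle, 14 mm above its underside.
- upper_tray_center (a point): Middle (14 mm above its underside) of the loose strip tray on the bench at the left, identical to the lower tray, about 200 g; any yaw. Its x points to its chamfered end. Hollow beneath: its 3 mm wall forms a skirt that goes 5 mm down over the neck of the tray below with 1.5 mm of play each side, so when seated it stands 23 mm higher than the lower tray. Turned end for end it will not go down. Grip it across its 60 mm width.
- upper_tray_key (a point): The upper tray's chamfered end: the middle of its +x end face, 60 mm from the tray's middle, 14 mm above its underside.
- lever_grip (a point): Middle of the black upright round grip (24 mm diameter, 62 mm tall, free above; its foot is 31 mm below this point and 145 mm above the bench) at the end of the ratchet lever. The lever is a flat steel bar that swings level about the wheel's axis, 125 mm from axis to grip. The point's x points from the axis outwards along the lever.
- ratchet_lever (a joint): Lever angle, 0 to 1.15 rad, growing counter-clockwise seen from above. At 0 the lever points 0.575 rad short of the shaker's -y, on the robot's side; at 0.575 along the shaker's -y; at 1.15 to the far side. The drive stroke is the growing direction: a pawl takes the wheel along; swinging back, the pawl clicks over the teeth and the wheel stays. It stays where it is left and needs about 1 to 4 N at the grip. Starts anywhere in its lower and middle range.
- ratchet_wheel: Steel ratchet wheel with 15 saw teeth, 80 mm across, on an upright axis on the platform; origin on its axis at platform height, in the shaker's frame at x -14 mm, y -115 mm, z 100 mm. One notch (0.419 rad) advances the clamp bar by 5.9 mm; a full lever swing gives two notches while nothing resists. It turns forward only: a second pawl on the platform holds it, but under load it first drops back by up to one notch. It cannot be released here.
- clamp_bar: Aluminium clamp bar, 100 mm wide, 45 mm high, with a toothed rack behind it, driven by the wheel along the shaker's +y towards the fence; travel 80 mm. Origin at the foot of the middle of its front face. At the start it is fully back, its origin at y -56 mm in the shaker's frame.
- clamp_pad (a joint): How far the sprung pad in front of the clamp bar is pressed in towards the bar: 0 (free) to 0.020 m (on its stop); the spring takes 1 N per mm. Pressed about half-way is 0.010.
- pad_face (a point): Middle of the pad's front face, which looks to the fence along the shaker's +y. The face, 90 mm wide and 40 mm high from 4 mm above the mat, lies 26 mm in front of the bar's front face when free.
- wash_bottle: White round bottle, 68 mm across and 150 mm tall, on the bench to the robot's left (bystander). Origin under its middle.
- tube_rack: Green tube rack with small capped tubes, 70 by 130 by 51 mm, on the bench to the robot's right (bystander). Origin under its middle.
- tip_box: Blue pipette tip box with a clear lid, 124 by 86 by 74 mm, beyond the shaker (bystander). Origin under its middle.
- reagent_bottle: Amber jar with a blue cap, 72 mm across and 125 mm tall, beyond the lever on the right (bystander). Origin under its middle.

How it is judged:
By the outcome, as a careful person would: the job done as asked, in the order asked, and still so for the second after the job is handed in, with the robot touching nothing.
It also fails if it takes over 72 s, if anything falls off the work surface, if the arm or the gripper's body presses on something with over 40 N, if the wrist force passes 120 N, or if a joint passes its speed limit or range.

## Robot

A 6-joint arm with a two-finger parallel gripper is mounted at the origin on the work surface. World frame = base frame: x ahead of the robot, y to its left, z up, the work surface at z = 0. Lengths are in m, angles in rad, forces in N, time in s.
With the tool pointing down it reaches from about 0.375 to 0.925 m from the base axis. Payload 5.7 kg.
Tool frame: the origin (TCP) lies midway between the tips of the shut fingers; the grasp point (between the pads) lies 19 mm behind it; x points along the fingers, z is the direction in which the jaws open and shut, and the axes are right-handed (so a half turn about x gives the same grasp; the last joint's range is limited). The gripper opens to 88 mm and grips with 3 to 60 N. Pads are 20 mm wide; open, the fingers measure 115 mm over their backs; the gripper's body (75 mm by 178 mm) begins 61 mm behind the grasp point.
Start: joints at [1.119, 0.359, 1.51, -0, 1.272, -0.115], TCP at [0.198, 0.566, 0.223] pointing down, gripper open.
Joint ranges: [-2.97, 2.97], [-1.01, 2.36], [0.21, 2.38], [-0.96, 4.11], [0.2, 2.71], [-2.98, 2.98]. Speed limits (rad/s): [2.39, 2.39, 3.14, 3.14, 3.14, 3.14].

## Interface

Orientations are given as a unit quaternion [x, y, z, w].
In Python, from workcell import status, capture, camera_params, order gives the robot as it stands.
- The arm moves only by the shell command python3 -m creep 'ROWS'. ROWS is a JSON object of lists of equal length, an entry for each row: "dp": the shift along the tool's x, y, z in mm, a list of three; "dr": the turn, a rotation vector about the tool's x, y, z in degrees, a list of three; "hand": the opening, from 0 (shut) to 1 (fully open). A call has 1 to 8 rows; each row is the pose to reach, as a shift and turn from the pose commanded when the call began, along the tool's axes at that moment; what a row does not reach only later rows make up. A row lasts 1/10 s, in which the tool goes at most 50 mm and 8.59 degrees, less where a joint would pass 70% of its speed; a pose out of reach is approached as far as the arm can. A call with a gripper value outside its range is refused whole. The fingers move at their own pace and stop on an object; the grip force is fixed at half the most. Time passes only in rows, so rows that repeat a pose let the fingers close. It gives the time, the measured TCP pose, the force and the opening at its end, in the units of the state.
- status.state(): the state, without advancing time (a new reading comes with each control period).
- capture(name): name is "scene" or "top" or "wrist"; returns the picture (400x640x3 uint8, red, green, blue); there is no depth.
- camera_params(name): a dict with "mtx" (3x3 intrinsics, pixels), "camera_from_world" (4x4, takes a point from world to camera coordinates); the wrist camera has in their place "hand_eye" (4x4, takes a point from camera to tool coordinates, whose origin is the TCP and whose axes are the tool frame's). Camera axes: x right, y down, z forward; pixel columns grow to the right and rows downward; lengths in m; the calibration is good to about 2 mm. A picture is of the moment at which its call begins: read the wrist's pose just before it. camera_params takes no time and is no camera call.
- order.close_job(): hands the job in, once; it reports no verdict.
The state is a dict: "clock": time; "joint_pos": joint angles; "dq": joint speeds; "joint_efforts": joint torques, N m; "ee_pos": TCP position; "ee_rot": TCP orientation; "contact_force": force on the tool from outside, world axes, zero at the start; "torque": the same for the moment, N m; "opening": finger opening in m.
Only numpy, scipy, OpenCV 4.12 (cv2) and the standard library are available. Lean on these libraries where they do the work, as an engineer would, in place of code of your own. Each camera call takes 0.05 s, during which the arm holds its last target.

## Working session

There is one attempt and no reset: what is moved stays moved. The work goes in short steps, Python scripts to look and compute and a shell command to move; the robot and the scene stay as the last step left them, time stands still between calls to the robot, and variables do not carry over. Pictures are saved under pics/ and viewed, and the job is handed in when it is done.

```bash
mkdir -p pics; ls
python3 - <<'E'
from workcell import status,capture,camera_params
import cv2
s=status.state(); print(s)
for n in ["scene","top","wrist"]:
    cv2.imwrite(f"pics/{n}0.png",capture(n)[:,:,::-1]); print(n,camera_params(n))
E
```

```text
pics
{'clock': 0.0, 'joint_pos': array([ 1.11891728e+00,  3.59486710e-01,  1.51141397e+00,  6.62380899e-06,
        1.27252719e+00, -1.15123286e-01]), 'dq': array([-0.00040921, -0.00088923,  0.0008347 ,  0.0013769 , -0.00062516,
        0.00122099]), 'joint_efforts': array([-1.47161270e-03, -5.15355492e+01, -2.70723081e+01,  6.72011264e-02,
        3.49735364e-02, -1.52434786e-04]), 'ee_pos': array([0.19796976, 0.56566534, 0.22182753]), 'ee_rot': array([-0.40944671,  0.57729071,  0.40882633,  0.5761509 ]), 'contact_force': array([ 1.07284513,  0.31643404, -0.56331141]), 'torque': array([-0.03769585, -0.00727051, -0.04356142]), 'opening': 0.0875940885483903}
scene {'mtx': array([[444.65663362,   0.        , 321.23194522],
       [  0.        , 444.65663362, 200.12017076],
       [  0.        ,   0.        ,   1.        ]]), 'camera_from_world': array([[ 8.23949702e-02,  9.96599646e-01,  4.63195351e-04,
        -1.99531241e-02],
       [ 6.75865262e-01, -5.55363252e-02, -7.34929836e-01,
        -2.85944840e-01],
       [-7.32405091e-01,  6.08675796e-02, -6.78142995e-01,
         1.7741
[... 354 characters left out ...]
[-0.98846009, -0.0148493 , -0.15075195,  0.58366804],
       [ 0.15094231, -0.01265701, -0.98846154,  1.31413269],
       [ 0.        ,  0.        ,  0.        ,  1.        ]])}
wrist {'mtx': array([[324.04150701,   0.        , 325.11272661],
       [  0.        , 324.04150701, 200.63879462],
       [  0.        ,   0.        ,   1.        ]]), 'hand_eye': array([[ 1.15142842e-03, -2.83284194e-01,  9.59035317e-01,
        -1.61178646e-01],
       [-1.50556767e-03, -9.59035357e-01, -2.83282398e-01,
         7.80767359e-02],
       [ 9.99998204e-01, -1.11771317e-03, -1.53076409e-03,
         9.01637070e-04],
       [ 0.00000000e+00,  0.00000000e+00,  0.00000000e+00,
         1.00000000e+00]])}
```

View pics/scene0.png

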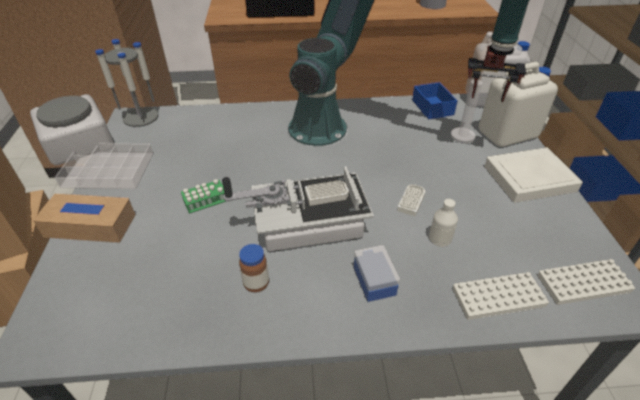

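View pics/top0.png

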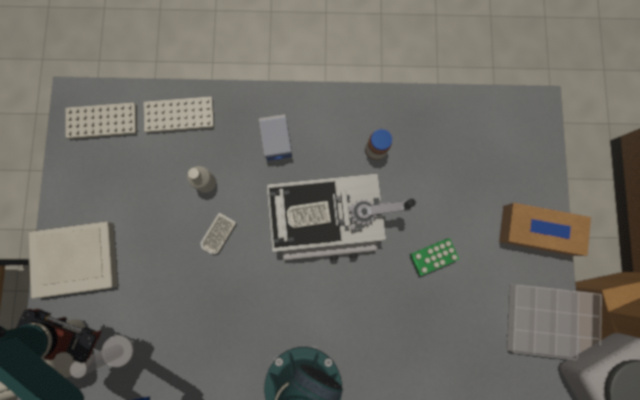

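View pics/wrist0.png

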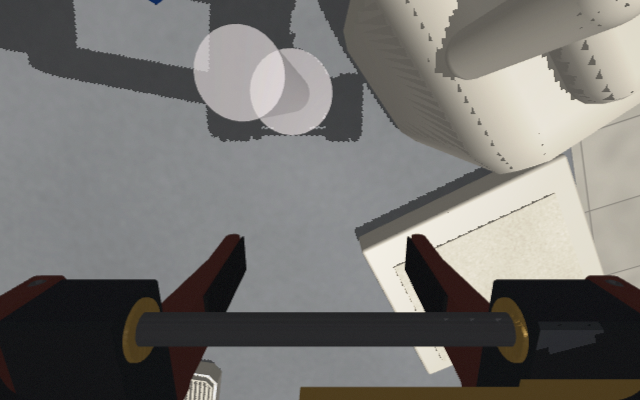

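```bash
cat > h.py <<'E'
import numpy as np, cv2
from scipy.spatial.transform import Rotation as R
from workcell import status,capture,camera_params
def cam(name,st=None):
    p=camera_params(name); K=p['mtx']
    if name=='wrist':
        st=st or status.state()
        T=np.eye(4);T[:3,:3]=R.from_quat(st['ee_rot']).as_matrix();T[:3,3]=st['ee_pos']
        M=np.linalg.inv(T@p['hand_eye'])
    else: M=p['camera_from_world']
    return K,M
def unproj(K,M,uv,z):
    uv=np.atleast_2d(uv).astype(float)
    d=np.c_[(uv-[K[0,2],K[1,2]])/[K[0,0],K[1,1]],np.ones(len(uv))]
    Rm=M[:3,:3];c=-Rm.T@M[:3,3]; w=d@Rm
    return c+w*((z-c[2])/w[:,2])[:,None]
def proj(K,M,X):
    X=np.atleast_2d(X)@M[:3,:3].T+M[:3,3]
    return np.c_[K[0,0]*X[:,0]/X[:,2]+K[0,2],K[1,1]*X[:,1]/X[:,2]+K[1,2]]
def snap(name,fn):
    st=status.state(); im=capture(name); cv2.imwrite(fn,im[:,:,::-1]); K,M=cam(name,st)
    np.savez(fn[:-4]+'.npz',K=K,M=M); return im,K,M
def totool(v):  # world displacement (mm) -> tool axes
    return R.from_quat(status.state()['ee_rot']).inv().apply(v)
E
python3 - <<'E'
from h import *
im=cv2.imread('pics/top0.png')
cv2.imwrite('pics/topA.png',cv2.resize(im[160:280,180:340],None,fx=5,fy=5,interpolation=cv2.INTER_CUBIC))
cv2.imwrite('pics/topB.png',cv2.resize(im[160:280,260:420],None,fx=5,fy=5,interpolation=cv2.INTER_CUBIC))
im=cv2.imread('pics/scene0.png')
cv2.imwrite('pics/sceneA.png',cv2.resize(im[150:270,215:375],None,fx=5,fy=5,interpolation=cv2.INTER_CUBIC))
K,M=cam('top')
print('tray',unproj(K,M,[(218,234)],0.028), 'lever',unproj(K,M,[(410,204)],0.207),'box',unproj(K,M,[(275,138)],.07),'wash',unproj(K,M,[(195,174)],.15))
print(R.from_quat(status.state()['ee_rot']).as_matrix())
E
```

```text
tray [[0.45342415 0.26999549 0.028     ]] lever [[ 0.53241821 -0.28726499  0.207     ]] box [[0.75059436 0.09868517 0.07      ]] wash [[0.61758489 0.31765492 0.15      ]]
[[-6.13550308e-04 -9.43813823e-01  3.30477067e-01]
 [-1.25637026e-03  3.30477596e-01  9.43813001e-01]
 [-9.99999023e-01  1.63875199e-04 -1.38854425e-03]]
```

View pics/topA.png

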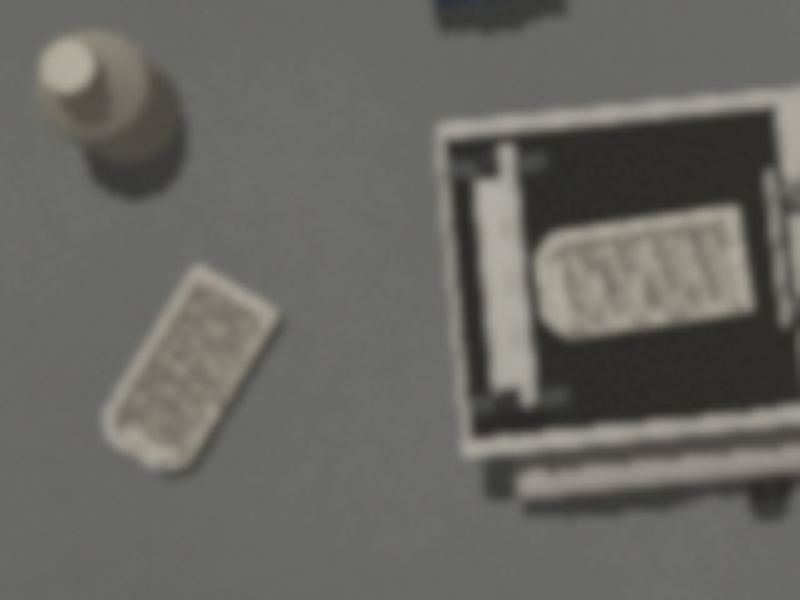

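View pics/topB.png

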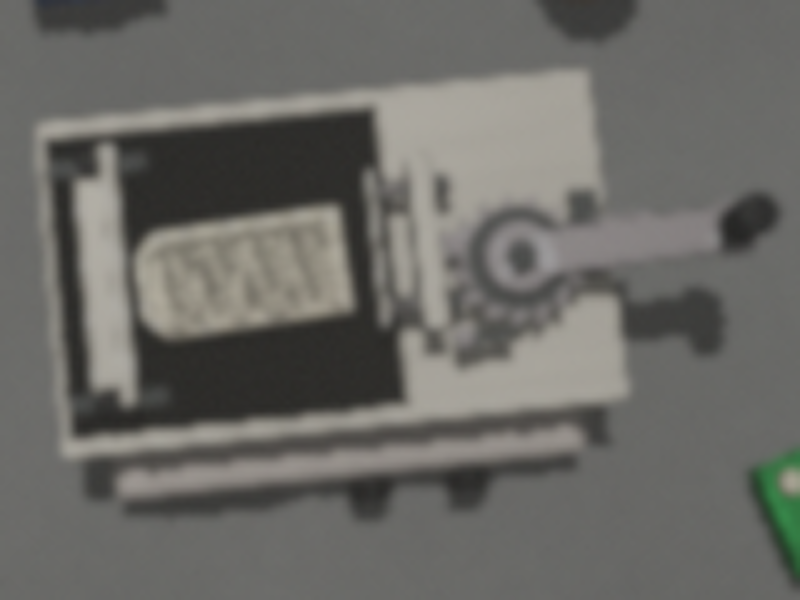

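View pics/sceneA.png

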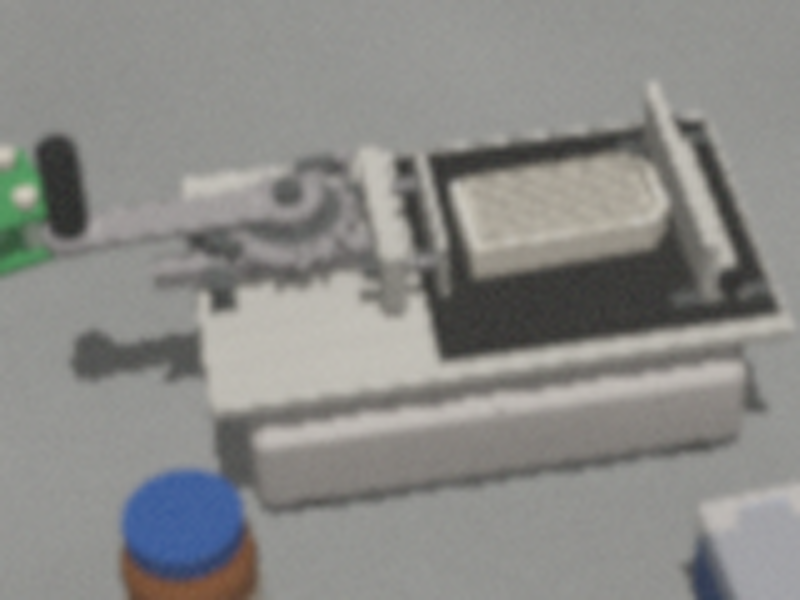

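Run:
```python
from h import *
K,M=cam('top')
c=lambda L,o:[(a/5+o[0],b/5+o[1]) for a,b in L]
t=unproj(K,M,c([(200,265),(282,318),(190,470),(105,420)],(180,160)),.026); print(t, t.mean(0))
e=unproj(K,M,c([(241,291),(145,446)],(180,160)),.026);d=e[1]-e[0];print('yaw',np.degrees(np.arctan2(d[1],d[0])),np.linalg.norm(d[:2]),e.mean(0))
m=unproj(K,M,c([(40,125),(590,70),(628,392),(65,455)],(260,160)),.097);print('plat',m, m.mean(0))
d=m[0]-m[1];print(np.degrees(np.arctan2(-d[0],d[1])))
l=unproj(K,M,c([(138,290),(345,258)],(260,160)),.126);d=l[0]-l[1];print('low',l,np.degrees(np.arctan2(d[1],d[0])),np.linalg.norm(d))
print('lev',unproj(K,M,c([(762,208)],(260,160)),.207),'hub',unproj(K,M,c([(522,255)],(260,160)),.14))
p=e.mean(0)
s=status.state();Rt=R.from_quat(s['ee_rot']).as_matrix()
print(Rt.T@(np.array([p[0],p[1],.16])-s['ee_pos'])*1000)
```

```text
[[0.51890589 0.26731295 0.026     ]
 [0.48654298 0.21493537 0.026     ]
 [0.39222659 0.26751285 0.026     ]
 [0.42208092 0.32122153 0.026     ]] [0.4549391  0.26774568 0.026     ]
yaw 150.4404289180256 0.11095075907384903 [0.45475658 0.26846486 0.026     ]
plat [[ 0.59773129  0.11303424  0.097     ]
 [ 0.63640183 -0.21682846  0.097     ]
 [ 0.44343788 -0.23780286  0.097     ]
 [ 0.4023051   0.09250275  0.097     ]] [ 0.51996902 -0.06227358  0.097     ]
6.68639196899466
low [[ 0.49692216  0.05045127  0.126     ]
 [ 0.5172435  -0.0691372   0.126     ]] 99.6439938995045 0.12130275458210034
lev [[ 0.53912679 -0.2939686   0.207     ]] hub [[ 0.5189082  -0.17039274  0.14      ]]
[  62.23319433 -340.55755185 -195.72475484]
```

```bash
python3 -m creep '{"dp":[[8,-43,-25],[16,-85,-49],[24,-128,-74],[31,-170,-98],[39,-213,-122],[47,-256,-147],[55,-298,-171],[62,-340,-196]],"dr":[[2,0,0],[4,0,0],[6,0,0],[8,0,0],[10,0,0],[10.7,0,0],[10.7,0,0],[10.7,0,0]],"hand":[1,1,1,1,1,1,1,1]}'
python3 -m creep '{"dp":[[0,0,0],[0,0,0]],"dr":[[0,0,0],[0,0,0]],"hand":[1,1]}'
python3 - <<'E'
from h import *
im,K,M=snap('wrist','pics/w1.png'); s=status.state();print(s['ee_pos'],s['clock'],R.from_quat(s['ee_rot']).as_matrix().round(3))
E
```

```text
clock: 0.95
ee_pos: [0.4553, 0.2672, 0.1602]
ee_rot: [-0.354, 0.612, 0.354, 0.612]
contact_force: [1.4, 0.7, 0.6]
opening: 0.0877
clock: 1.15
ee_pos: [0.4547, 0.268, 0.1603]
ee_rot: [-0.352, 0.613, 0.353, 0.613]
contact_force: [0.1, 0.5, -0.2]
opening: 0.0878
[0.45398928 0.26889759 0.16043962] 1.2 [[-0.001 -0.865  0.501]
 [ 0.     0.501  0.865]
 [-1.     0.001 -0.001]]
```

View pics/w1.png

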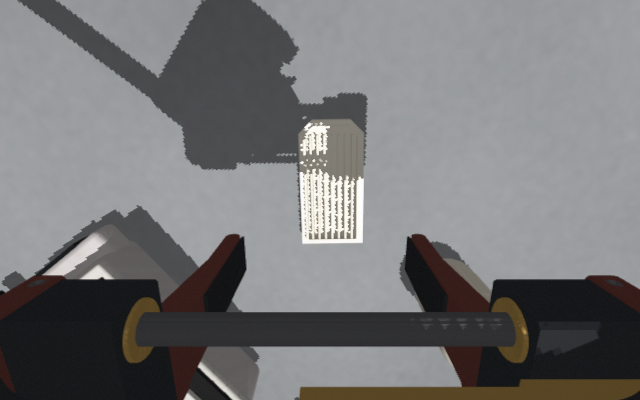

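Run:
```python
from h import *
im=cv2.imread('pics/w1.png')
cv2.imwrite('pics/w1A.png',cv2.resize(im[105:255,270:400],None,fx=4,fy=4,interpolation=cv2.INTER_NEAREST))
for i in range(4):
  s=status.state();print(s['ee_pos'])
```

```text
[0.45398928 0.26889759 0.16043962]
[0.45398928 0.26889759 0.16043962]
[0.45398928 0.26889759 0.16043962]
[0.45398928 0.26889759 0.16043962]
```

View pics/w1A.png

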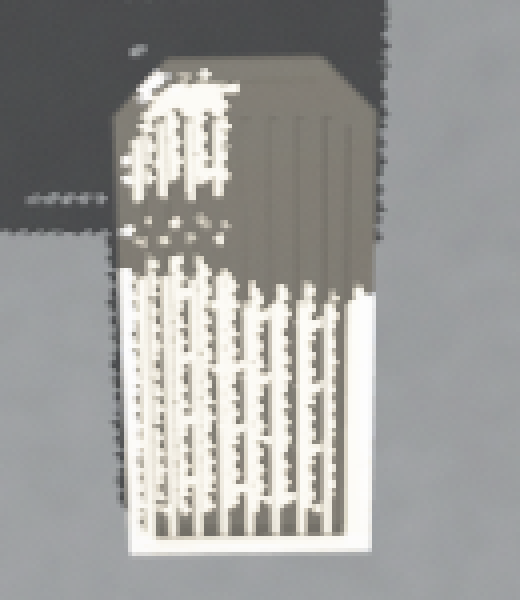

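Run:
```python
from h import *
d=np.load('pics/w1.npz');K,M=d['K'],d['M']
g=lambda a,b:(270+a/4-.4,105+b/4-.4)
p=unproj(K,M,[g(128,553),g(372,553),g(377,112),g(113,112),g(245,57)],.022)
print(p*1000)
w=lambda i,j:np.linalg.norm(p[i]-p[j])*1000
print('widths',w(0,1),w(3,2),'len',w(0,3),w(1,2))
ax=(p[2]+p[3]-p[0]-p[1])/2;ax/=np.linalg.norm(ax)
yaw=np.arctan2(ax[1],ax[0]);print('yaw',np.degrees(yaw))
c=(p[0]+p[1])/2+ax*.06;print('c from rear',c,'from front', p[4]-ax*.06)
s=status.state();Rt=R.from_quat(s['ee_rot']).as_matrix()
print('tool z yaw',np.degrees(np.arctan2(Rt[1,2],Rt[0,2])))
print(Rt.T@(np.array([c[0],c[1],.006])-s['ee_pos'])*1000)
```

```text
[[489.78598435 220.53093061  22.        ]
 [520.54381544 273.34373937  22.        ]
 [425.67167998 325.90207252  22.        ]
 [395.50133365 274.17151159  22.        ]
 [400.10155772 306.08953333  22.        ]]
widths 61.11658484120132 59.88573062102893 len 108.47537640399982 108.45782807238777
yaw 150.6886961330733
c from rear [0.45284654 0.2763106  0.022     ] from front [0.45241992 0.27671626 0.022     ]
tool z yaw 59.93268715234278
[154.44100381   4.55794382   5.92079719]
```

```bash
python3 -m creep '{"dp":[[30,1,1.5],[60,2.5,3],[80,4,5.5],[80,4,5.5],[80,4,5.5]],"dr":[[-0.7,0,0],[-0.7,0,0],[-0.7,0,0],[-0.7,0,0],[-0.7,0,0]],"hand":[1,1,1,1,1]}'
python3 - <<'E'
from h import *
im,K,M=snap('wrist','pics/w2.png'); s=status.state();print(s['ee_pos'],s['clock'],R.from_quat(s['ee_rot']).as_matrix().round(3))
print(proj(K,M,[[*(np.array([.4526,.2765])+R.from_euler('z',150.65,degrees=True).as_matrix()[:2,:2]@np.array([x,y])),.022] for x,y in [(-.06,.03),(-.06,-.03),(.048,-.03),(.048,.03)]]))
cv2.imwrite('pics/w2A.png',cv2.resize(im[80:300,200:460,::-1],None,fx=3,fy=2.7,interpolation=cv2.INTER_NEAREST))
E
```

```text
clock: 1.7
ee_pos: [0.4528, 0.2768, 0.0809]
ee_rot: [-0.358, 0.61, 0.358, 0.61]
contact_force: [0.0, 0.2, 0.1]
opening: 0.0881
[0.45362739 0.27680677 0.08160002] 1.75 [[ 0.001 -0.873  0.488]
 [ 0.     0.488  0.873]
 [-1.    -0.001  0.001]]
[[285.18252174 291.44549638]
 [362.87754728 291.6190871 ]
 [368.38667744 151.46141948]
 [279.8817592  151.30167497]]
```

View pics/w2.png

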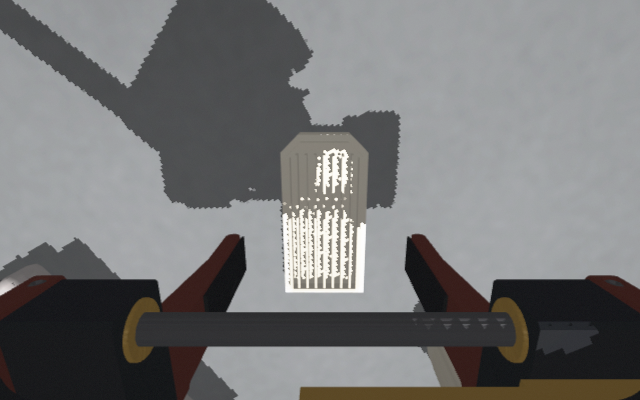

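```bash
python3 -m creep '{"dp":[[30,0,0],[60,0,0],[75,0,0],[75,0,0],[75,0,0],[75,0,0],[75,0,0],[75,0,0]],"dr":[[0,0,0],[0,0,0],[0,0,0],[0,0,0],[0,0,0],[0,0,0],[0,0,0],[0,0,0]],"hand":[1,1,1,1,0,0,0,0]}'
python3 -m creep '{"dp":[[0,0,0],[0,0,0],[0,0,0],[0,0,0]],"dr":[[0,0,0],[0,0,0],[0,0,0],[0,0,0]],"hand":[0,0,0,0]}'
```

```text
clock: 2.55
ee_pos: [0.4542, 0.2758, 0.0066]
ee_rot: [-0.357, 0.61, 0.357, 0.611]
contact_force: [2.4, 1.0, 9.2]
opening: 0.0596
clock: 2.95
ee_pos: [0.4541, 0.2758, 0.0066]
ee_rot: [-0.357, 0.61, 0.357, 0.611]
contact_force: [-0.2, -1.1, 7.6]
opening: 0.0596
```

```bash
python3 -m creep '{"dp":[[-5,0,0],[-25,0,0],[-60,0,0],[-105,0,0],[-150,0,0],[-195,0,0],[-235,0,0],[-244,0,0]],"dr":[[0,0,0],[0,0,0],[0,0,0],[0,0,0],[0,0,0],[0,0,0],[0,0,0],[0,0,0]],"hand":[0,0,0,0,0,0,0,0]}'
python3 - <<'E'
from h import *
s=status.state();Rt=R.from_quat(s['ee_rot']).as_matrix()
print(Rt.T@(np.array([.625,.02,.25])-s['ee_pos'])*1000, np.degrees(np.arctan2(Rt[1,2],Rt[0,2])))
E
```

```text
clock: 3.75
ee_pos: [0.4559, 0.2768, 0.2546]
ee_rot: [-0.358, 0.607, 0.357, 0.613]
contact_force: [-0.1, 0.6, -2.3]
opening: 0.0598
[   5.06363087 -273.04877249 -141.25332934] 60.70995639808813
```

```bash
python3 -m creep '{"dp":[[0,-20,-10],[0,-60,-31],[0,-100,-52],[0,-140,-72],[0,-180,-93],[2,-220,-114],[4,-260,-134],[4,-273,-141]],"dr":[[4,0,0],[11,0,0],[18,0,0],[26,0,0],[34,0,0],[42,0,0],[50,0,0],[54,0,0]],"hand":[0,0,0,0,0,0,0,0]}'
python3 -m creep '{"dp":[[0,0,0],[0,0,0],[0,0,0]],"dr":[[0,0,0],[0,0,0],[0,0,0]],"hand":[0,0,0]}'
python3 - <<'E'
from h import *
im,K,M=snap('wrist','pics/w3.png'); s=status.state();print(s['ee_pos'],s['clock'],s['joint_pos'].round(2),R.from_quat(s['ee_rot']).as_matrix().round(3))
E
```

```text
clock: 4.55
ee_pos: [0.624, 0.0152, 0.2434]
ee_rot: [-0.039, 0.707, 0.038, 0.705]
contact_force: [-0.8, 0.1, -2.6]
opening: 0.0597
clock: 4.85
ee_pos: [0.6215, 0.0203, 0.2449]
ee_rot: [-0.042, 0.707, 0.042, 0.705]
contact_force: [-0.2, 0.7, -2.1]
opening: 0.0597
[0.62166519 0.02042457 0.24520063] 4.9 [-0.08  0.37  1.43  0.    1.34 -0.2 ] [[-0.001 -0.119  0.993]
 [ 0.     0.993  0.119]
 [-1.     0.001 -0.001]]
```

View pics/w3.png

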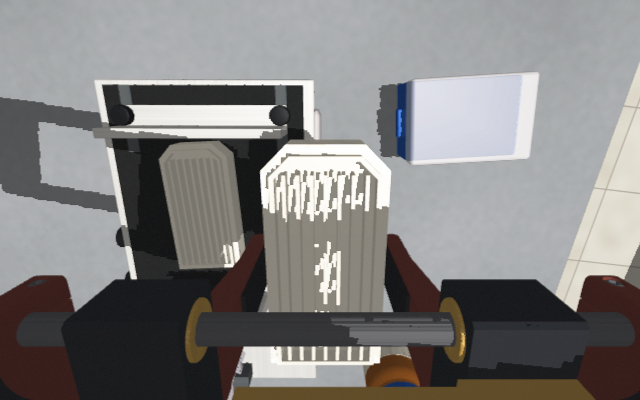

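Run:
```python
from h import *
im=cv2.imread('pics/w3.png')
cv2.imwrite('pics/w3A.png',cv2.resize(im[70:285,85:325],None,fx=3.3,fy=2.7907,interpolation=cv2.INTER_CUBIC))
cv2.imwrite('pics/w3B.png',cv2.resize(im[130:280,250:400],None,fx=4,fy=4,interpolation=cv2.INTER_CUBIC))
```

```text
(no output)
```

View pics/w3A.png

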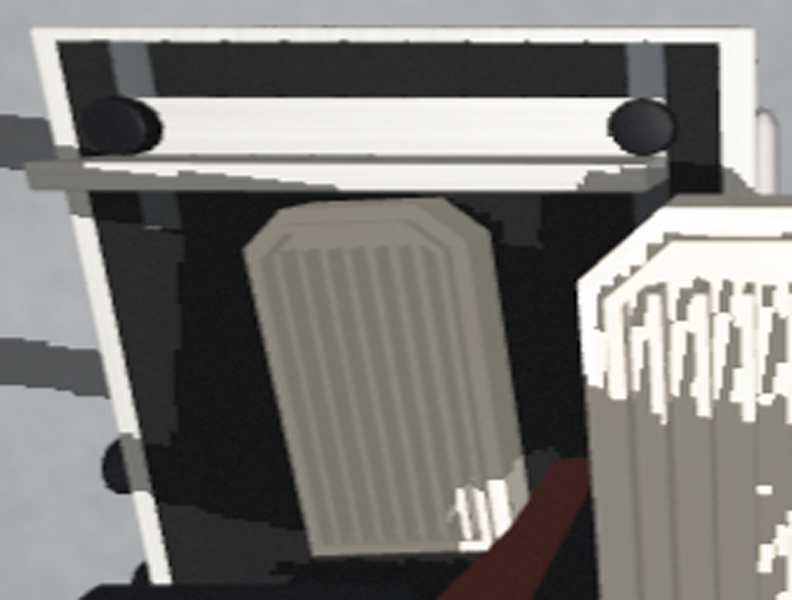

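View pics/w3B.png

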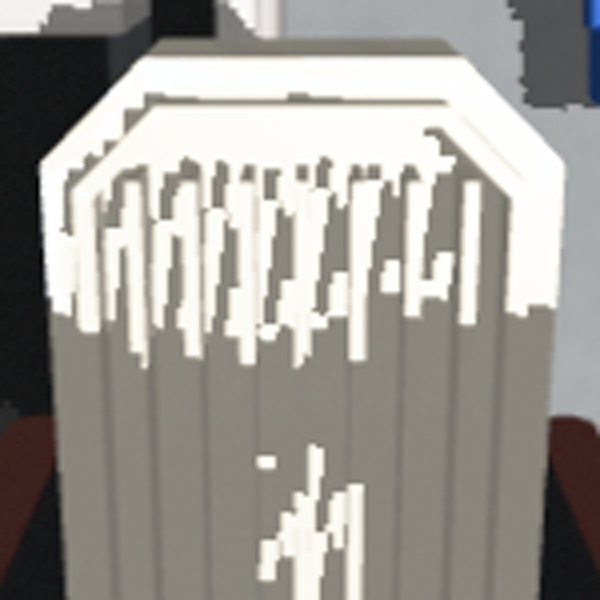

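```bash
cat > fit.py <<'E'
from h import *
from scipy.optimize import least_squares
def fit(K,M,px,loc,z0,x0,freez=False):
    px=np.array(px,float);loc=np.array(loc,float)/1000
    def f(p):
        c,s=np.cos(p[2]),np.sin(p[2])
        z=p[3] if freez else z0
        X=np.c_[p[0]+c*loc[:,0]-s*loc[:,1],p[1]+s*loc[:,0]+c*loc[:,1],z+loc[:,2]]
        return (proj(K,M,X)-px).ravel()
    r=least_squares(f,list(x0)+([z0] if freez else []),loss='soft_l1')
    return r.x,f(r.x).reshape(-1,2)
E
python3 - <<'E'
from fit import *
d=np.load('pics/w3.npz');K,M=d['K'],d['M']
A=lambda a,b:(85+(a+.5)/3.3-.5,70+(b+.5)/2.7907-.5)
B=lambda a,b:(250+(a+.5)/4-.5,130+(b+.5)/4-.5)
x,r=fit(K,M,[A(245,250),A(313,555),A(490,232),A(285,208),A(445,198)],[(48,30,22),(-60,30,22),(48,-30,0),(60,18,0),(60,-18,0)],.1,(.507,-.009,1.69))
print('low',x[:2],np.degrees(x[2]));print(r.round(1))
s=status.state()
h,r=fit(K,M,[B(42,165),B(563,165),B(165,38),B(450,38),B(148,58),B(465,58)],[(48,30,22),(48,-30,22),(60,18,0),(60,-18,0),(60,18,22),(60,-18,22)],s['ee_pos'][2]-.006,(*s['ee_pos'][:2],1.69))
print('held',h[:2],np.degrees(h[2]));print(r.round(1))
h2,r=fit(K,M,[B(42,165),B(563,165),B(165,38),B(450,38),B(148,58),B(465,58)],[(48,30,22),(48,-30,22),(60,18,0),(60,-18,0),(60,18,22),(60,-18,22)],s['ee_pos'][2]-.006,(*s['ee_pos'][:2],1.69),True)
print('held',h2[:2],np.degrees(h2[2]),h2[3]);print(r.round(1))
Rt=R.from_quat(s['ee_rot']).as_matrix();print('tool y yaw',np.degrees(np.arctan2(Rt[1,1],Rt[0,1])),s['ee_pos'])
print('held in tool',Rt.T@(np.array([*h[:2],.3])-s['ee_pos']))
# fence inner face bottom/top, mat corners
f=unproj(K,M,[A(30,187),A(660,190)],.145);print('fence top',f); v=f[1]-f[0];print(np.degrees(np.arctan2(v[1],v[0])))
m=unproj(K,M,[A(32,28),A(752,30),A(60,42),A(720,42)],.1);print('plat',m);v=m[1]-m[0];print(np.degrees(np.arctan2(v[1],v[0])))
E
```

```text
low [ 0.50879242 -0.00733477] 99.27736051322064
[[-0.3  0.2]
 [ 0.   0.9]
 [-0.   0.1]
 [ 9.5 -1.9]
 [-0.8  0. ]]
held [0.62152002 0.02213581] 96.67693834451069
[[-0.1 -0.1]
 [ 1.8  0.1]
 [-0.2 -0. ]
 [-0.7  0.1]
 [-1.1 -0. ]
 [ 0.8  0.1]]
held [0.62142856 0.02187676] 96.628264290448 0.23735948994996822
[[ 0.5 -0.5]
 [ 0.8 -0.1]
 [ 0.1  0.1]
 [-1.2  0.2]
 [-0.7  0. ]
 [ 0.2  0.2]]
tool y yaw 96.83858033522272 [0.62166519 0.02042457 0.24520063]
held in tool [-5.47984754e-02  1.74560097e-03 -1.25522655e-05]
fence top [[0.43213935 0.05259381 0.145     ]
 [0.58294259 0.06961853 0.145     ]]
6.441056917798902
plat [[0.4057737  0.09549431 0.1       ]
 [0.59831727 0.11765851 0.1       ]
 [0.41294935 0.09211102 0.1       ]
 [0.59011989 0.11306347 0.1       ]]
6.566568432587222
```

```bash
python3 -m creep '{"dp":[[25,-22,-2],[55,-48,-4],[80,-69,-6],[80,-69,-6],[80,-69,-6],[80,-69,-6]],"dr":[[-1,0,0],[-2,0,0],[-2.6,0,0],[-2.6,0,0],[-2.6,0,0],[-2.6,0,0]],"hand":[0,0,0,0,0,0]}'
python3 - <<'E'
from h import *
im,K,M=snap('wrist','pics/w4.png'); s=status.state();print(s['ee_pos'],s['clock'],s['joint_pos'].round(2),R.from_quat(s['ee_rot']).as_matrix().round(3))
im=im[:,:,::-1]
cv2.imwrite('pics/w4A.png',cv2.resize(im[30:260,90:270],None,fx=2.6087*1.2,fy=2.6087,interpolation=cv2.INTER_CUBIC))
cv2.imwrite('pics/w4B.png',cv2.resize(im[130:280,250:400],None,fx=4,fy=4,interpolation=cv2.INTER_CUBIC))
E
```

```text
clock: 5.5
ee_pos: [0.6256, -0.0489, 0.1671]
ee_rot: [-0.058, 0.704, 0.058, 0.705]
contact_force: [0.6, 0.3, -2.1]
opening: 0.0598
[ 0.62584242 -0.04891905  0.16730449] 5.55 [-0.19  0.45  1.51  0.    1.18 -0.35] [[ 0.003 -0.163  0.987]
 [-0.     0.987  0.163]
 [-1.    -0.001  0.003]]
```

View pics/w4.png

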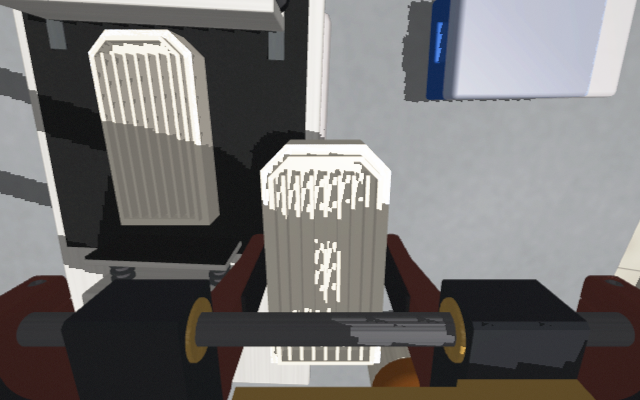

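View pics/w4A.png

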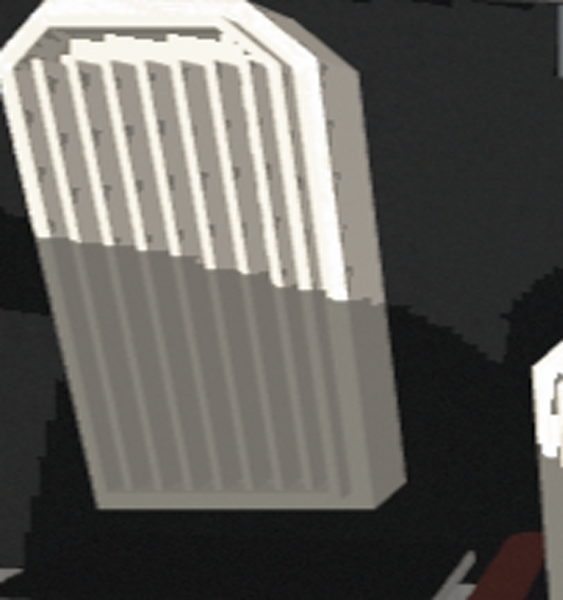

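View pics/w4B.png

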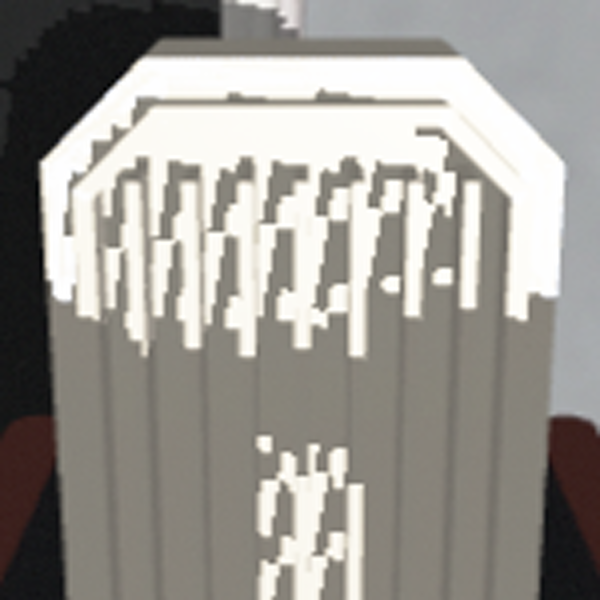

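Run:
```python
from fit import *
d=np.load('pics/w4.npz');K,M=d['K'],d['M']
A=lambda a,b:(90+(a+.5)/3.1304-.5,30+(b+.5)/2.6087-.5)
B=lambda a,b:(250+(a+.5)/4-.5,130+(b+.5)/4-.5)
px=[A(97,508),A(375,508),A(406,482),A(318,64),A(360,72),(90,56.5)];lo=[(-60,30,22),(-60,-30,22),(-60,-30,0),(48,-30,22),(48,-30,0),(48,30,22)]
for fz in (False,True):
  x,r=fit(K,M,px,lo,.1,(.507,-.009,1.69),fz);print('low',x[:2],np.degrees(x[2]),x[3:]);print(r.round(1).tolist())
s=status.state();Rt=R.from_quat(s['ee_rot']).as_matrix()
pb=[B(42,165),B(563,165),B(165,38),B(450,38),B(148,58),B(465,58)];lb=[(48,30,22),(48,-30,22),(60,18,0),(60,-18,0),(60,18,22),(60,-18,22)]
h,r=fit(K,M,pb,lb,s['ee_pos'][2]-.006,(*s['ee_pos'][:2],1.69));print('held',h[:2],np.degrees(h[2]))
x,_=fit(K,M,px,lo,.1,(.507,-.009,1.69))
print('turn world',np.degrees(x[2]-h[2]),'tool yaw y',np.degrees(np.arctan2(Rt[1,1],Rt[0,1])))
dl=x[2]-h[2]
# tcp offset rotated
o=s['ee_pos'][:2]-h[:2];c,sn=np.cos(dl),np.sin(dl);o=np.array([c*o[0]-sn*o[1],sn*o[0]+c*o[1]])
t=x[:2]+o;print('tcp target',t); print('tool dp',Rt.T@(np.array([*t,s['ee_pos'][2]])-s['ee_pos'])*1000)
# pad front, fence
f=unproj(K,M,[(285,28)],.1);print(f)
```

```text
low [ 0.50912156 -0.00718633] 99.0271625686182 []
[[0.2, 1.0], [0.0, 1.3], [0.2, 0.7], [0.3, -1.7], [0.2, 0.5], [-1.4, -4.5]]
low [ 0.50784813 -0.00788685] 99.16921366203063 [0.09690434]
[[1.3, 0.2], [-0.2, 0.3], [-0.1, -0.1], [-0.1, -0.1], [-0.3, 1.8], [-0.1, -2.6]]
held [ 0.62555636 -0.04705012] 99.17016947450082
turn world -0.1430069058826273 tool yaw y 99.38284986273253
tcp target [ 0.50940296 -0.00905597]
tool dp [  -0.31082171   58.31294562 -108.38228037]
[[0.58034304 0.0706331  0.1       ]]
```

```bash
python3 -m creep '{"dp":[[0,12,-25],[0,35,-65],[0,52,-98],[0,58,-108],[8,58.2,-108.5],[18,58.2,-108.5],[26,58.2,-108.5],[27,58.2,-108.5]],"dr":[[0.1,0,0],[0.1,0,0],[0.1,0,0],[0.1,0,0],[0.1,0,0],[0.1,0,0],[0.1,0,0],[0.1,0,0]],"hand":[0,0,0,0,0,0,0,0]}'
python3 -m creep '{"dp":[[0,0,0],[0,0,0]],"dr":[[0,0,0],[0,0,0]],"hand":[0,0]}'
python3 - <<'E'
from h import *
s=status.state();Rt=R.from_quat(s['ee_rot']).as_matrix();print(s['ee_pos'],s['contact_force'])
print(Rt.T@(np.array([.509,-.0092,.140])-s['ee_pos'])*1000,np.degrees(np.arctan2(Rt[1,1],Rt[0,1])))
for n in('wrist','scene','top'):
  im,K,M=snap(n,f'pics/{n}5.png')
  if n=='scene': cv2.imwrite('pics/scene5A.png',cv2.resize(im[130:250,250:400,::-1],None,fx=5,fy=5,interpolation=cv2.INTER_CUBIC))
E
```

```text
clock: 6.35
ee_pos: [0.5088, -0.0104, 0.1372]
ee_rot: [-0.057, 0.705, 0.057, 0.704]
contact_force: [-0.6, 0.1, -1.6]
opening: 0.0598
clock: 6.55
ee_pos: [0.5089, -0.0105, 0.1385]
ee_rot: [-0.057, 0.705, 0.057, 0.705]
contact_force: [0.1, -0.2, -3.2]
opening: 0.0599
[ 0.50891994 -0.0104628   0.13847441] [ 0.10334422 -0.24308253 -3.16458517]
[-1.52572089  1.23369413  0.28045308] 99.18869667960263
```

View pics/wrist5.png

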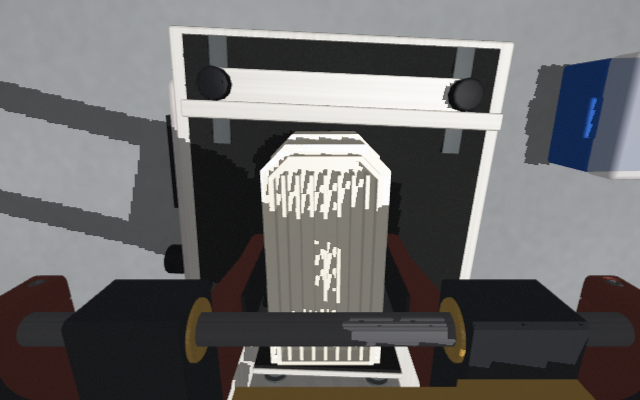

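View pics/scene5A.png

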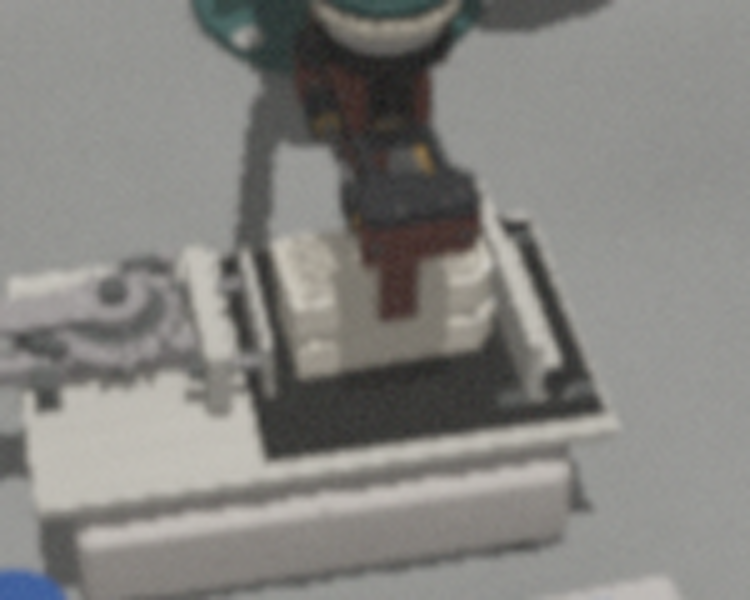

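Run:
```python
from h import *
im=cv2.imread('pics/wrist5.png')
cv2.imwrite('pics/w5A.png',cv2.resize(im[120:200,245:405],None,fx=5,fy=5,interpolation=cv2.INTER_CUBIC))
cv2.imwrite('pics/w5B.png',cv2.resize(im[310:400,225:425],None,fx=4,fy=4,interpolation=cv2.INTER_CUBIC))
```

```text
(no output)
```

View pics/w5A.png

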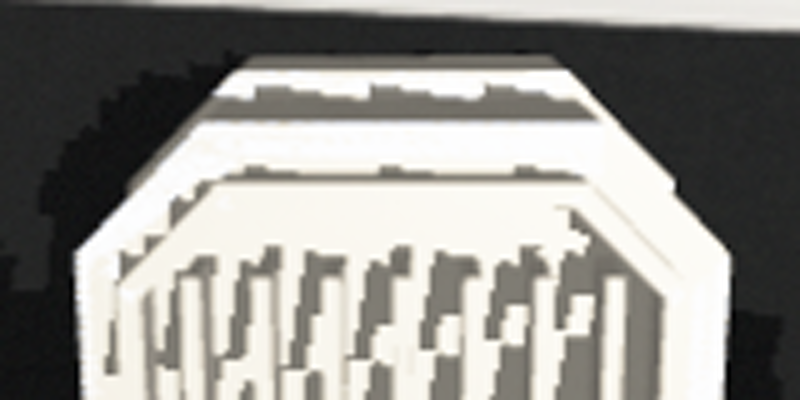

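Run:
```python
from fit import *
d=np.load('pics/wrist5.npz');K,M=d['K'],d['M']
A=lambda a,b:(245+(a+.5)/5-.5,120+(b+.5)/5-.5)
s=status.state();Rt=R.from_quat(s['ee_rot']).as_matrix()
lo=[(60,18,22),(60,-18,22),(48,-30,22),(48,30,22)]
x,r=fit(K,M,[A(237,70),A(567,70),A(673,187),A(128,187)],lo,.1,(.509,-.007,1.7));print(x[:2],np.degrees(x[2]),r.round(1).tolist())
x0=x
for dz in (.006,.0075):
  h,r=fit(K,M,[A(208,120),A(597,120),A(728,255),A(75,255)],lo,s['ee_pos'][2]-dz,(.509,-.007,1.7));print(h[:2],np.degrees(h[2]),r.round(1).tolist())
  print('move in tool',Rt.T@np.array([*(x[:2]-h[:2]),0])*1000)
```

```text
[ 0.50806056 -0.0071997 ] 99.03815486926551 [[-0.5, 0.6], [0.2, 0.6], [0.2, -0.5], [0.0, -0.7]]
[ 0.50840166 -0.00852371] 99.09641807425349 [[-1.9, 0.2], [1.6, 0.2], [0.9, -0.1], [-0.8, -0.1]]
move in tool [-3.70352671e-04  1.36150088e+00 -1.25225353e-01]
[ 0.50842876 -0.00874706] 99.09050253294794 [[-1.5, 0.3], [1.2, 0.3], [0.2, -0.3], [-0.1, -0.3]]
move in tool [-4.20156228e-04  1.58630501e+00 -1.16305482e-01]
```

```bash
python3 -m creep '{"dp":[[0,1.3,-0.1],[1,1.3,-0.1],[2,1.3,-0.1],[3,1.3,-0.1],[4,1.3,-0.1],[5,1.3,-0.1],[5.5,1.3,-0.1],[5.5,1.3,-0.1]],"dr":[[0,0,0],[0,0,0],[0,0,0],[0,0,0],[0,0,0],[0,0,0],[0,0,0],[0,0,0]],"hand":[0,0,0,0,0,0,0,0]}'
python3 -m creep '{"dp":[[1,0,0],[2,0,0],[2,0,0]],"dr":[[0,0,0],[0,0,0],[0,0,0]],"hand":[0,0,0]}'
```

```text
clock: 7.5
ee_pos: [0.508, -0.0089, 0.1331]
ee_rot: [-0.057, 0.705, 0.057, 0.705]
contact_force: [-0.7, 0.4, -2.7]
opening: 0.0599
clock: 7.8
ee_pos: [0.508, -0.009, 0.131]
ee_rot: [-0.057, 0.705, 0.057, 0.705]
contact_force: [-0.1, 0.5, -1.8]
opening: 0.0597
```

No contact yet; continue in 1 mm steps.

```bash
for i in 1 ; do python3 -m creep '{"dp":[[0.5,0,0],[1,0,0],[1,0,0]],"dr":[[0,0,0],[0,0,0],[0,0,0]],"hand":[0,0,0]}'; done
python3 -m creep '{"dp":[[0.5,0,0],[1,0,0],[1,0,0]],"dr":[[0,0,0],[0,0,0],[0,0,0]],"hand":[0,0,0]}'
```

```text
clock: 8.1
ee_pos: [0.508, -0.009, 0.1301]
ee_rot: [-0.057, 0.705, 0.057, 0.705]
contact_force: [-0.6, -0.6, -2.4]
opening: 0.0596
clock: 8.4
ee_pos: [0.5081, -0.009, 0.1296]
ee_rot: [-0.057, 0.705, 0.057, 0.705]
contact_force: [-3.2, -0.2, 3.8]
opening: 0.0596
```

Run:
```python
from h import *
im,K,M=snap('wrist','pics/w6.png')
cv2.imwrite('pics/w6A.png',cv2.resize(im[120:200,245:405,::-1],None,fx=5,fy=5,interpolation=cv2.INTER_CUBIC))
```

```text
(no output)
```

View pics/w6A.png

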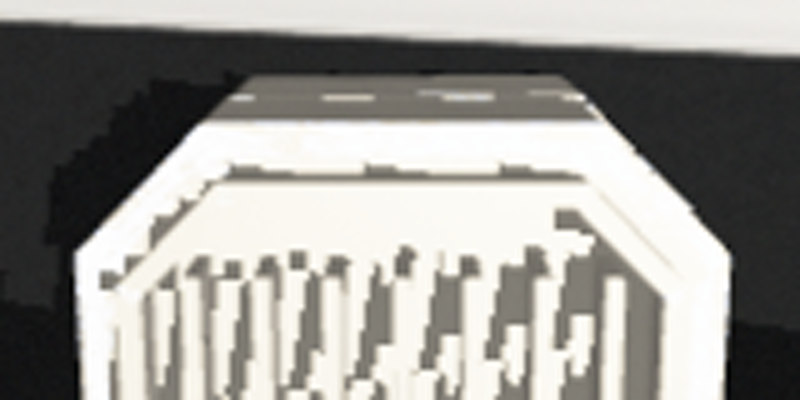

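```bash
python3 -m creep '{"dp":[[0,0,0],[0,0,0],[0,0,0],[0,0,0],[-5,0,0],[-20,0,0],[-55,0,0],[-100,0,0]],"dr":[[0,0,0],[0,0,0],[0,0,0],[0,0,0],[0,0,0],[0,0,0],[0,0,0],[0,0,0]],"hand":[0.85,0.85,0.85,0.85,0.85,0.85,0.85,0.85]}'
python3 -m creep '{"dp":[[0,0,0],[0,0,0]],"dr":[[0,0,0],[0,0,0]],"hand":[0.85,0.85]}'
python3 - <<'E'
from h import *
im,K,M=snap('wrist','pics/w7.png');s=status.state();print(s['ee_pos'])
E
```

```text
clock: 9.25
ee_pos: [0.5065, -0.0087, 0.229]
ee_rot: [-0.056, 0.706, 0.057, 0.703]
contact_force: [0.6, 0.6, 0.1]
opening: 0.0746
clock: 9.45
ee_pos: [0.5089, -0.009, 0.2304]
ee_rot: [-0.057, 0.704, 0.056, 0.706]
contact_force: [-1.3, 0.2, -0.7]
opening: 0.0744
[ 0.50777466 -0.0088893   0.22906734]
```

View pics/w7.png

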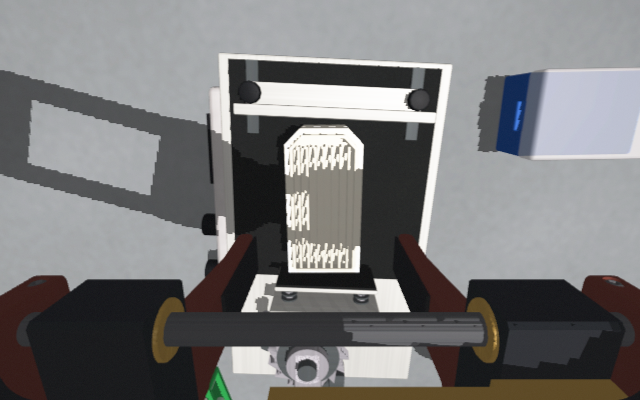

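Run:
```python
from h import *
im=cv2.imread('pics/w7.png')
cv2.imwrite('pics/w7A.png',cv2.resize(im[255:320,225:425],None,fx=4,fy=5,interpolation=cv2.INTER_CUBIC))
cv2.imwrite('pics/w7B.png',cv2.resize(im[75:165,215:455],None,fx=3.3,fy=5,interpolation=cv2.INTER_CUBIC))
```

```text
(no output)
```

View pics/w7A.png

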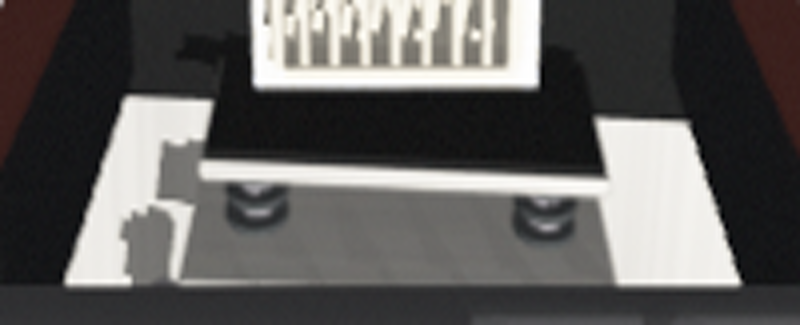

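View pics/w7B.png

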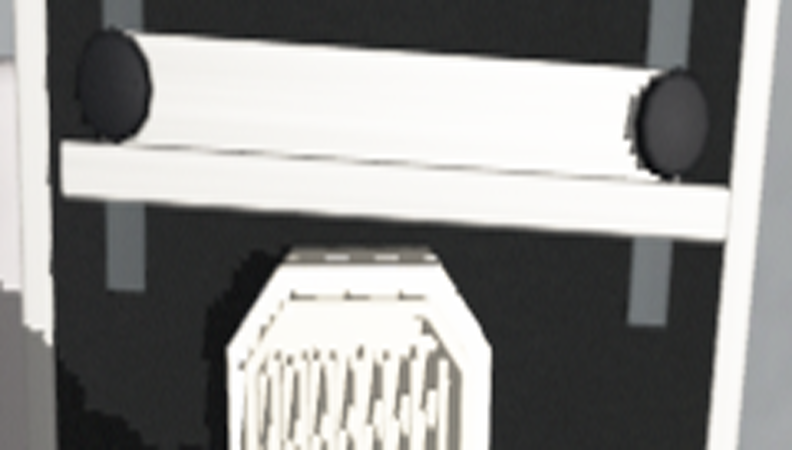

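Run:
```python
from h import *
d=np.load('pics/w7.npz');K,M=d['K'],d['M']
A=lambda a,b:(225+(a+.5)/4-.5,255+(b+.5)/5-.5)
B=lambda a,b:(215+(a+.5)/3.3-.5,75+(b+.5)/5-.5)
p=unproj(K,M,[A(200,161),A(605,181)],.144);f=unproj(K,M,[B(62,195),B(728,240)],.145)
for q in(p,f):
  v=q[1]-q[0];print(q,np.degrees(np.arctan2(v[1],v[0])),np.linalg.norm(v))
y=np.radians(6.6);uy=np.array([-np.sin(y),np.cos(y),0]);print('gap',(f.mean(0)-p.mean(0))@uy)
pm=p.mean(0); o=pm+uy*.030; print('shaker origin from pad',o); ux=np.array([np.cos(y),np.sin(y),0])
w=o-.014*ux-.115*uy;print('wheel',w)
fo=f.mean(0)-.0*uy;print('fence',fo,'shaker y',(fo-o)@uy,'x',(fo-o)@ux)
s=status.state();Rt=R.from_quat(s['ee_rot']).as_matrix()
print(Rt.T@(np.array([.535,-.215,.30])-s['ee_pos'])*1000,np.degrees(np.arctan2(Rt[1,1],Rt[0,1])))
```

```text
[[ 0.47741515 -0.08747194  0.144     ]
 [ 0.56472769 -0.07761074  0.144     ]] 6.443759264271691 0.08786763843208023
[[0.43111375 0.05166182 0.145     ]
 [0.57922762 0.06889583 0.145     ]] 6.636890367235062 0.1491131448190281
gap 0.1437012496752115
shaker origin from pad [ 0.5176233  -0.05274016  0.144     ]
wheel [ 0.51693386 -0.16858715  0.144     ]
fence [0.50517069 0.06027883 0.145     ] shaker y 0.11370124967521147 x 0.0006199897146066741
[ -70.9080237  -207.82024179   -6.08944913] 99.20377850664917
```

```bash
python3 -m creep '{"dp":[[-20,-25,0],[-45,-70,-2],[-65,-115,-4],[-71,-160,-6],[-71,-195,-6],[-71,-208,-6],[-71,-208,-6],[-71,-208,-6]],"dr":[[0,0,0],[0,0,0],[1,0,0],[2,0,0],[2.6,0,0],[2.6,0,0],[2.6,0,0],[2.6,0,0]],"hand":[0.6,0.6,0.6,0.6,0.6,0.6,0.6,0.6]}'
python3 - <<'E'
from h import *
im,K,M=snap('wrist','pics/w8.png');s=status.state();print(s['ee_pos'],s['joint_pos'])
E
```

```text
clock: 10.3
ee_pos: [0.5346, -0.2137, 0.2988]
ee_rot: [-0.04, 0.707, 0.042, 0.705]
contact_force: [-0.1, -0.0, -0.2]
opening: 0.0528
[ 0.5347107  -0.21335446  0.29916756] [-5.00051391e-01  2.65827782e-01  1.45469844e+00  6.55263745e-04
  1.42372998e+00 -6.16434718e-01]
```

View pics/w8.png

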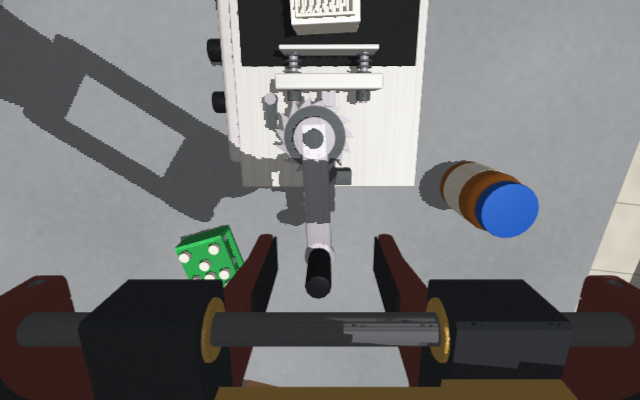

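Run:
```python
from h import *
im=cv2.imread('pics/w8.png')
cv2.imwrite('pics/w8A.png',cv2.resize(im[10:150,220:430],None,fx=3.7,fy=4,interpolation=cv2.INTER_CUBIC))
d=np.load('pics/w8.npz');K,M=d['K'],d['M']
g=unproj(K,M,[(318,289)],.207)[0];gf=unproj(K,M,[(318.5,254)],.150)[0];h=unproj(K,M,[(314,138)],.155)[0]
print(g,gf,h,np.linalg.norm((g-h)[:2]))
y=np.radians(6.6)
v=(g-h);a=np.arctan2(v[1],v[0]);print('lever world yaw',np.degrees(a),'theta',a-(-np.pi/2+y)+.575)
```

```text
[ 0.53679403 -0.29154618  0.207     ] [ 0.53530821 -0.28518687  0.15      ] [ 0.51826972 -0.16597721  0.155     ] 0.1269280002296035
lever world yaw -81.60808588998859 theta 0.6062748011326431
```

View pics/w8A.png

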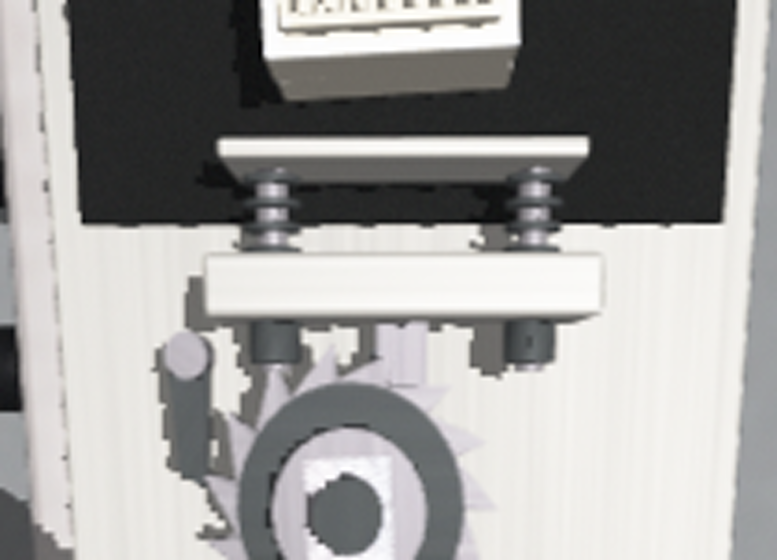

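```bash
python3 -m creep '{"dp":[[0,-30,-3],[10,-70,-7],[40,-76.7,-7.6],[75,-76.7,-7.6],[110,-76.7,-7.6],[134,-76.7,-7.6],[139,-76.7,-7.6],[139,-76.7,-7.6]],"dr":[[0,0,0],[0,0,0],[0,0,0],[0,0,0],[0,0,0],[0,0,0],[0,0,0],[0,0,0]],"hand":[0.6,0.6,0.6,0.6,0.6,0.6,0.6,0.6]}'
python3 -m creep '{"dp":[[0,0,0],[0,0,0],[0,0,0]],"dr":[[0,0,0],[0,0,0],[0,0,0]],"hand":[0.4,0.36,0.36]}'
python3 - <<'E'
from h import *
im,K,M=snap('wrist','pics/w9.png');s=status.state();print(s['ee_pos'],s['joint_pos'],s['contact_force'])
E
```

```text
clock: 11.15
ee_pos: [0.5364, -0.2906, 0.1607]
ee_rot: [-0.041, 0.706, 0.042, 0.705]
contact_force: [-0.2, -1.0, 0.6]
opening: 0.0529
clock: 11.45
ee_pos: [0.5375, -0.2927, 0.1627]
ee_rot: [-0.041, 0.705, 0.04, 0.707]
contact_force: [0.5, -0.1, 0.1]
opening: 0.033
[ 0.53729597 -0.29264996  0.16239855] [-6.11556823e-01  4.31859401e-01  1.55465794e+00 -6.89948439e-05
  1.15298213e+00 -7.26800893e-01] [-0.16600945  0.56208987 -0.60484799]
```

View pics/w9.png

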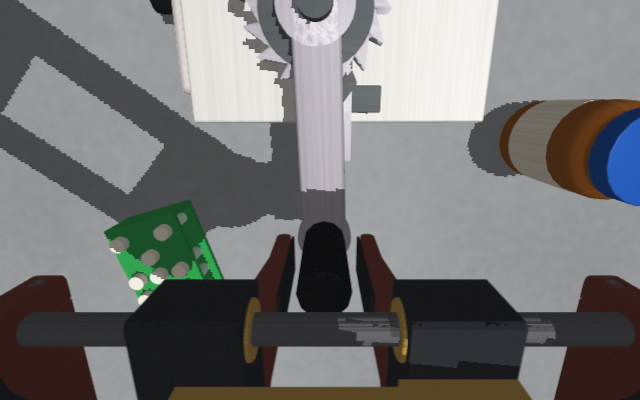

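```bash
python3 -m creep '{"dp":[[0,0,-5],[0,0.6,-17.5],[0,2.5,-29.8],[0,5.6,-41.9],[0,9.9,-53.7],[0,15.3,-64.9],[0,19.1,-71.4],[0,21.8,-75.6]],"dr":[[0,0,0],[5.7,0,0],[11.5,0,0],[17.2,0,0],[22.9,0,0],[28.6,0,0],[32.1,0,0],[34.4,0,0]],"hand":[0.36,0.36,0.36,0.36,0.36,0.36,0.36,0.36]}'
python3 -m creep '{"dp":[[0,0,0],[0,0,0]],"dr":[[0,0,0],[0,0,0]],"hand":[0.36,0.36]}'
python3 - <<'E'
from h import *
im,K,M=snap('wrist','pics/w10.png');s=status.state();print(s['ee_pos'],s['joint_pos'],s['contact_force'])
im,K,M=snap('top','pics/t10.png');cv2.imwrite('pics/t10A.png',cv2.resize(im[160:280,260:420,::-1],None,fx=5,fy=5,interpolation=cv2.INTER_CUBIC))
E
```

```text
clock: 12.3
ee_pos: [0.4586, -0.2795, 0.1616]
ee_rot: [0.171, 0.686, -0.171, 0.687]
contact_force: [1.7, 0.6, -1.4]
opening: 0.0316
clock: 12.5
ee_pos: [0.4588, -0.2794, 0.1614]
ee_rot: [0.169, 0.687, -0.17, 0.686]
contact_force: [-0.4, 0.4, -0.6]
opening: 0.0321
[ 0.45891716 -0.27940433  0.16128755] [-6.75321124e-01  3.35497037e-01  1.71875852e+00 -2.53736451e-04
  1.08757678e+00 -1.90950515e-01] [-0.10807213 -0.67821813 -0.21511024]
```

View pics/w10.png

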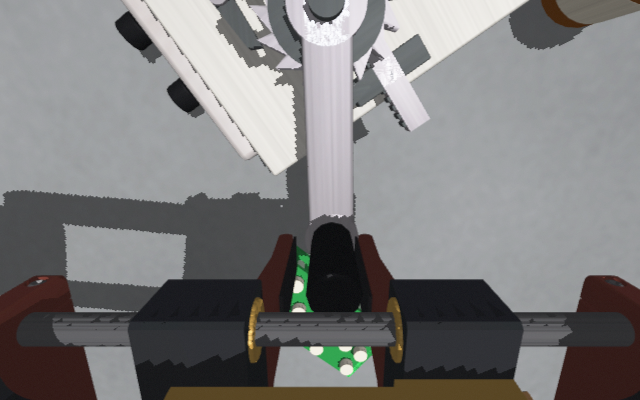

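View pics/t10A.png

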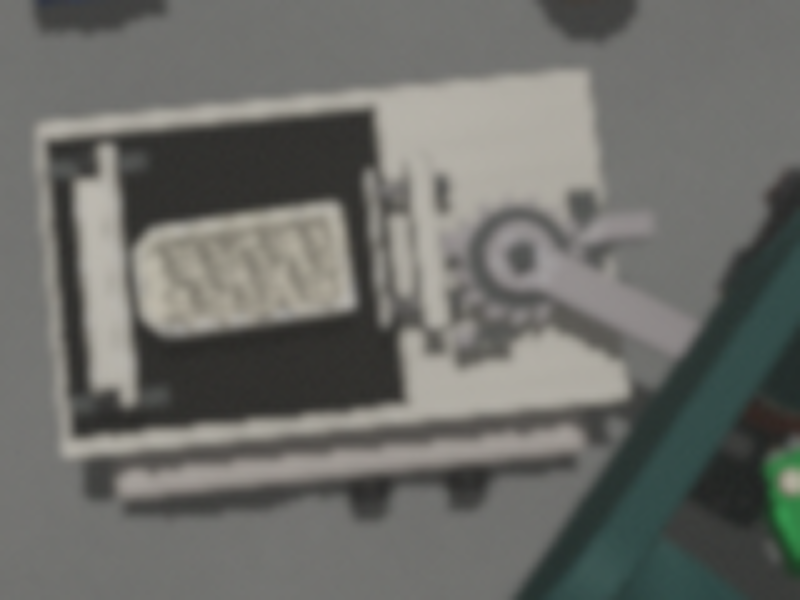

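```bash
python3 -m creep '{"dp":[[0,0.35,9.4],[0,1.4,18.7],[0,3.15,27.9],[0,5.6,36.9],[0,8.7,45.8],[0,12.4,54.4],[0,16.8,62.7],[0,21.8,70.6]],"dr":[[-4.3,0,0],[-8.6,0,0],[-12.9,0,0],[-17.2,0,0],[-21.5,0,0],[-25.8,0,0],[-30.1,0,0],[-34.4,0,0]],"hand":[0.36,0.36,0.36,0.36,0.36,0.36,0.36,0.36]}'
python3 -m creep '{"dp":[[0,0.35,9.4],[0,1.4,18.7],[0,3.15,27.9],[0,5.6,36.9],[0,8.7,45.8],[0,12.4,54.4],[0,16.8,62.7],[0,21.8,70.6]],"dr":[[-4.3,0,0],[-8.6,0,0],[-12.9,0,0],[-17.2,0,0],[-21.5,0,0],[-25.8,0,0],[-30.1,0,0],[-34.4,0,0]],"hand":[0.36,0.36,0.36,0.36,0.36,0.36,0.36,0.36]}'
python3 - <<'E'
from h import *
im,K,M=snap('wrist','pics/w11.png');s=status.state();print(s['ee_pos'],s['joint_pos'],s['contact_force'])
im,K,M=snap('top','pics/t11.png');cv2.imwrite('pics/t11A.png',cv2.resize(im[160:280,260:420,::-1],None,fx=5,fy=5,interpolation=cv2.INTER_CUBIC))
E
```

```text
clock: 13.4
ee_pos: [0.5315, -0.2931, 0.1609]
ee_rot: [-0.042, 0.706, 0.042, 0.705]
contact_force: [-1.9, -1.0, 1.1]
opening: 0.0313
clock: 14.2
ee_pos: [0.5995, -0.2638, 0.161]
ee_rot: [-0.249, 0.662, 0.249, 0.661]
contact_force: [-1.6, -2.6, -0.3]
opening: 0.0317
[ 0.60062566 -0.26273927  0.16099822] [-5.17559251e-01  4.92558850e-01  1.45156900e+00 -1.75380477e-04
  1.19703188e+00 -1.24092594e+00] [ 1.19610333 -0.57552096 -0.02897273]
```

View pics/w11.png

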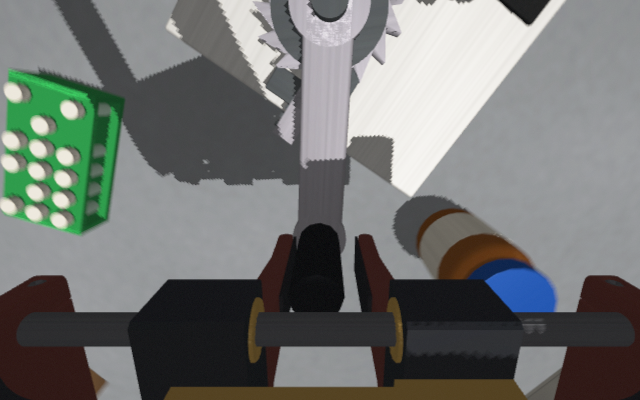

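View pics/t11A.png

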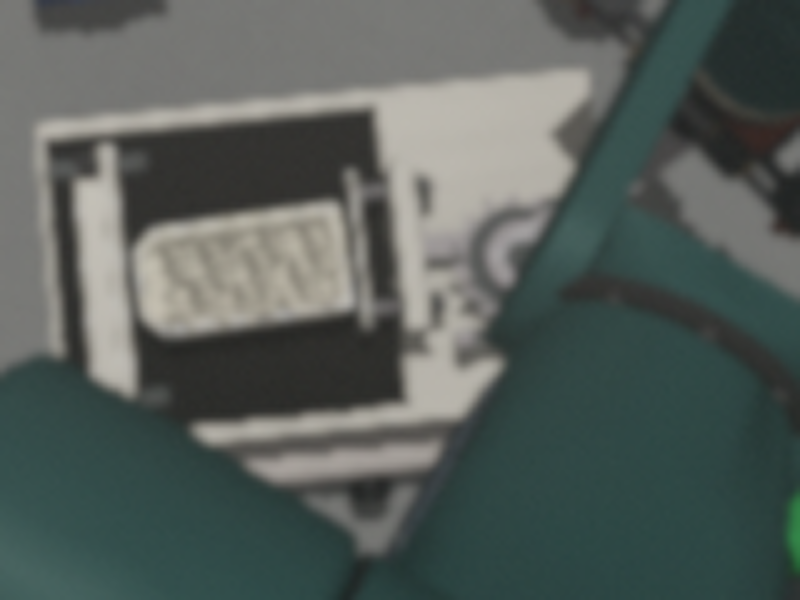

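```bash
B='back'; python3 -m creep '{"dp":[[0,0.35,-9.4],[0,1.4,-18.7],[0,3.15,-27.9],[0,5.6,-36.9],[0,8.7,-45.8],[0,12.4,-54.4],[0,16.8,-62.7],[0,21.8,-70.6]],"dr":[[4.3,0,0],[8.6,0,0],[12.9,0,0],[17.2,0,0],[21.5,0,0],[25.8,0,0],[30.1,0,0],[34.4,0,0]],"hand":[0.36,0.36,0.36,0.36,0.36,0.36,0.36,0.36]}'
python3 -m creep '{"dp":[[0,0.35,-9.4],[0,1.4,-18.7],[0,3.15,-27.9],[0,5.6,-36.9],[0,8.7,-45.8],[0,12.4,-54.4],[0,16.8,-62.7],[0,21.8,-70.6]],"dr":[[4.3,0,0],[8.6,0,0],[12.9,0,0],[17.2,0,0],[21.5,0,0],[25.8,0,0],[30.1,0,0],[34.4,0,0]],"hand":[0.36,0.36,0.36,0.36,0.36,0.36,0.36,0.36]}'
python3 - <<'E'
from h import *
s=status.state();print(s['ee_pos'],s['contact_force'])
im,K,M=snap('top','pics/t12.png');cv2.imwrite('pics/t12A.png',cv2.resize(im[160:280,260:420,::-1],None,fx=5,fy=5,interpolation=cv2.INTER_CUBIC))
E
```

```text
clock: 15.1
ee_pos: [0.5313, -0.2929, 0.161]
ee_rot: [-0.039, 0.706, 0.039, 0.706]
contact_force: [1.4, 1.2, -0.3]
opening: 0.0315
clock: 15.9
ee_pos: [0.4589, -0.2796, 0.1612]
ee_rot: [0.172, 0.686, -0.172, 0.686]
contact_force: [2.1, -0.0, -0.3]
opening: 0.0317
[ 0.45886434 -0.27958235  0.16116806] [ 2.0800886  -0.04210581 -0.25409914]
```

View pics/t12A.png

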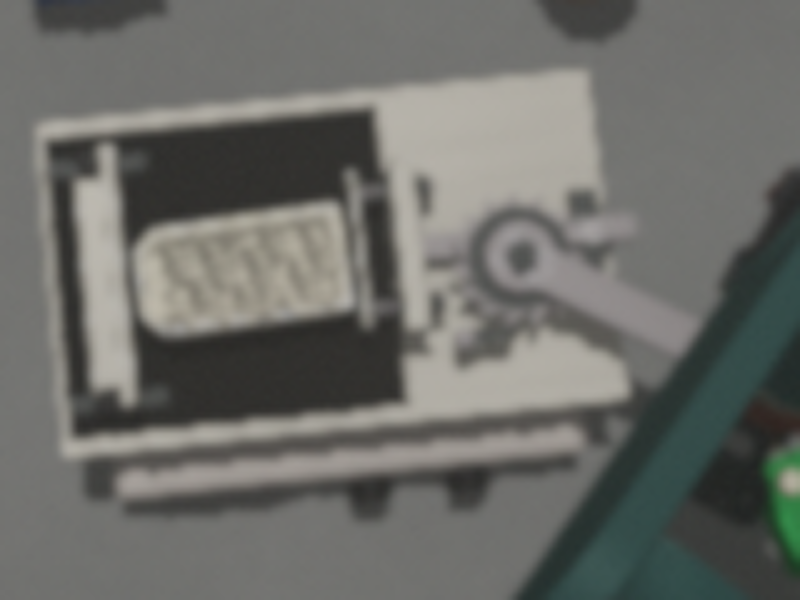

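```bash
python3 -m creep '{"dp":[[0,0.35,9.4],[0,1.4,18.7],[0,3.15,27.9],[0,5.6,36.9],[0,8.7,45.8],[0,12.4,54.4],[0,16.8,62.7],[0,21.8,70.6]],"dr":[[-4.3,0,0],[-8.6,0,0],[-12.9,0,0],[-17.2,0,0],[-21.5,0,0],[-25.8,0,0],[-30.1,0,0],[-34.4,0,0]],"hand":[0.36,0.36,0.36,0.36,0.36,0.36,0.36,0.36]}'
python3 -m creep '{"dp":[[0,0.35,9.4],[0,1.4,18.7],[0,3.15,27.9],[0,5.6,36.9],[0,8.7,45.8],[0,12.4,54.4],[0,16.8,62.7],[0,21.8,70.6]],"dr":[[-4.3,0,0],[-8.6,0,0],[-12.9,0,0],[-17.2,0,0],[-21.5,0,0],[-25.8,0,0],[-30.1,0,0],[-34.4,0,0]],"hand":[0.36,0.36,0.36,0.36,0.36,0.36,0.36,0.36]}'
python3 -m creep '{"dp":[[0,0.35,-9.4],[0,1.4,-18.7],[0,3.15,-27.9],[0,5.6,-36.9],[0,8.7,-45.8],[0,12.4,-54.4],[0,16.8,-62.7],[0,21.8,-70.6]],"dr":[[4.3,0,0],[8.6,0,0],[12.9,0,0],[17.2,0,0],[21.5,0,0],[25.8,0,0],[30.1,0,0],[34.4,0,0]],"hand":[0.36,0.36,0.36,0.36,0.36,0.36,0.36,0.36]}'
python3 -m creep '{"dp":[[0,0.35,-9.4],[0,1.4,-18.7],[0,3.15,-27.9],[0,5.6,-36.9],[0,8.7,-45.8],[0,12.4,-54.4],[0,16.8,-62.7],[0,21.8,-70.6]],"dr":[[4.3,0,0],[8.6,0,0],[12.9,0,0],[17.2,0,0],[21.5,0,0],[25.8,0,0],[30.1,0,0],[34.4,0,0]],"hand":[0.36,0.36,0.36,0.36,0.36,0.36,0.36,0.36]}'
python3 - <<'E'
from h import *
s=status.state();print(s['ee_pos'],s['contact_force'])
im,K,M=snap('top','pics/t13.png');cv2.imwrite('pics/t13A.png',cv2.resize(im[160:280,260:420,::-1],None,fx=5,fy=5,interpolation=cv2.INTER_CUBIC))
E
```

```text
clock: 16.75
ee_pos: [0.5311, -0.2934, 0.161]
ee_rot: [-0.041, 0.707, 0.042, 0.705]
contact_force: [-1.7, 0.6, 1.0]
opening: 0.0316
clock: 17.55
ee_pos: [0.5992, -0.2644, 0.1611]
ee_rot: [-0.249, 0.663, 0.248, 0.662]
contact_force: [0.0, -2.4, 0.1]
opening: 0.0316
clock: 18.35
ee_pos: [0.5313, -0.2931, 0.161]
ee_rot: [-0.039, 0.706, 0.039, 0.706]
contact_force: [2.6, 1.1, 0.7]
opening: 0.0317
clock: 19.15
ee_pos: [0.459, -0.2798, 0.1612]
ee_rot: [0.171, 0.686, -0.171, 0.686]
contact_force: [1.9, 0.7, -1.1]
opening: 0.0317
[ 0.45895389 -0.27978478  0.16116614] [ 1.93394219  0.73494092 -1.07237858]
```

View pics/t13A.png

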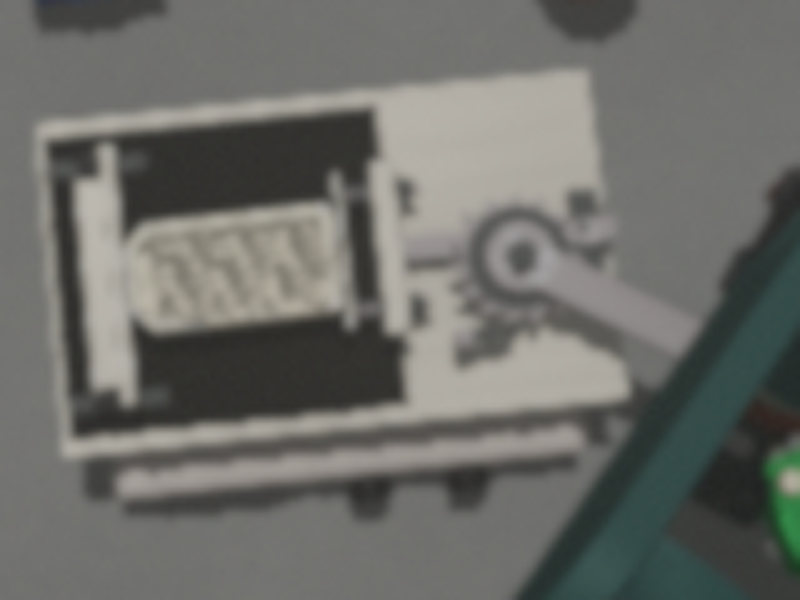

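```bash
python3 -m creep '{"dp":[[-30,0,0],[-70,0,0],[-105,30,3],[-130,70,7],[-138,110,11],[-138,127,13],[-138,127,13],[-138,127,13]],"dr":[[0,0,0],[0,0,0],[-8,0,0],[-16,0,0],[-24,0,0],[-32,0,0],[-34.4,0,0],[-34.4,0,0]],"hand":[0.36,0.36,0.36,0.36,0.36,0.36,0.36,0.36]}'
python3 -m creep '{"dp":[[0,0,0],[0,0,0]],"dr":[[0,0,0],[0,0,0]],"hand":[0.36,0.36]}'
python3 - <<'E'
from h import *
im,K,M=snap('wrist','pics/w14.png');s=status.state();print(s['ee_pos'],s['contact_force'])
cv2.imwrite('pics/w14A.png',cv2.resize(im[0:190,200:450,::-1],None,fx=3.2,fy=3.15,interpolation=cv2.INTER_CUBIC))
E
```

```text
clock: 20.0
ee_pos: [0.5299, -0.1728, 0.2991]
ee_rot: [-0.041, 0.706, 0.041, 0.706]
contact_force: [-0.8, 0.4, -0.4]
opening: 0.0316
clock: 20.2
ee_pos: [0.5295, -0.1739, 0.299]
ee_rot: [-0.04, 0.706, 0.04, 0.706]
contact_force: [-0.1, -0.5, 0.7]
opening: 0.0318
[ 0.52949674 -0.17388151  0.29903275] [ 0.08026614 -0.31007647 -0.68303823]
```

View pics/w14A.png

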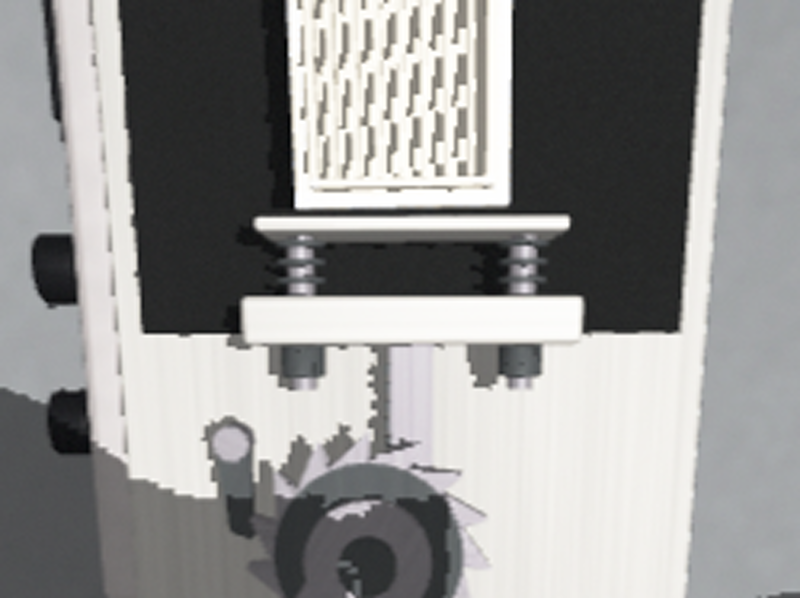

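Run:
```python
from h import *
y=np.radians(6.6);uy=np.array([-np.sin(y),np.cos(y),0])
d=np.load('pics/w14.npz');K,M=d['K'],d['M']
A=lambda a,b:(200+(a+.5)/3.2-.5,(b+.5)/3.15-.5)
pf=unproj(K,M,[A(255,215),A(570,215)],.144);bf=unproj(K,M,[A(243,297),A(583,297)],.145);bb=unproj(K,M,[A(243,344),A(583,344)],.145);tr=unproj(K,M,[A(297,208),A(510,208)],.145)
for q in(pf,bf,bb,tr):print(q.mean(0)@uy*1000, np.linalg.norm(q[1]-q[0]))
print('pad-bar',(pf.mean(0)-bf.mean(0))@uy)
# before
d=np.load('pics/w8.npz');K,M=d['K'],d['M']
A=lambda a,b:(220+(a+.5)/3.7-.5,10+(b+.5)/4-.5)
pf0=unproj(K,M,[A(218,139),A(588,139)],.144);bf0=unproj(K,M,[A(206,254),A(603,254)],.145)
for q in(pf0,bf0):print(q.mean(0)@uy*1000, np.linalg.norm(q[1]-q[0]))
print('pad-bar0',(pf0.mean(0)-bf0.mean(0))@uy,'advance',(bf.mean(0)-bf0.mean(0))@uy)
```

```text
-122.92982541339504 0.08933472891407815
-145.41074274462093 0.09820140105768353
-158.6802489347111 0.09943568569345257
-121.15641139068032 0.06010777513727022
pad-bar 0.022480917331225894
-143.2561681771888 0.08907194688543262
-167.27268988888358 0.09749129241695878
pad-bar0 0.02401652171169477 advance 0.02186194714426264
```

```bash
python3 -m creep '{"dp":[[0,-20,-17],[0,-50,-42],[0,-78,-66],[20,-97.1,-82.2],[60,-97.1,-82.2],[100,-97.1,-82.2],[132,-97.1,-82.2],[138,-97.1,-82.2]],"dr":[[8,0,0],[16,0,0],[24,0,0],[32,0,0],[34.4,0,0],[34.4,0,0],[34.4,0,0],[34.4,0,0]],"hand":[0.5,0.5,0.5,0.5,0.5,0.5,0.5,0.5]}'
python3 -m creep '{"dp":[[0,0,0],[0,0,0],[0,0,0]],"dr":[[0,0,0],[0,0,0],[0,0,0]],"hand":[0.36,0.36,0.36]}'
python3 - <<'E'
from h import *
im,K,M=snap('wrist','pics/w15.png');s=status.state();print(s['ee_pos'],s['contact_force'])
E
```

```text
clock: 21.05
ee_pos: [0.4566, -0.278, 0.1577]
ee_rot: [0.171, 0.689, -0.169, 0.684]
contact_force: [-0.7, 0.4, 0.8]
opening: 0.0438
clock: 21.35
ee_pos: [0.4606, -0.2803, 0.1631]
ee_rot: [0.169, 0.685, -0.17, 0.688]
contact_force: [-0.9, 0.2, -0.4]
opening: 0.0317
[ 0.46048712 -0.28018518  0.16298946] [-0.62888392  0.00593691  0.10097722]
```

View pics/w15.png

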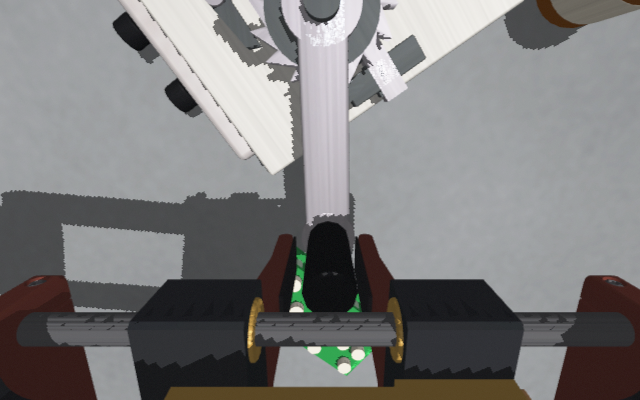

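```bash
python3 -m creep '{"dp":[[0,0.6,12.5],[0,2.5,24.8],[0,5.6,36.9],[0,9.9,48.7],[0,15.3,59.9],[0,21.8,70.6],[0,29.4,80.5],[0,37.9,89.7]],"dr":[[-5.7,0,0],[-11.5,0,0],[-17.2,0,0],[-22.9,0,0],[-28.6,0,0],[-34.4,0,0],[-40.1,0,0],[-45.8,0,0]],"hand":[0.36,0.36,0.36,0.36,0.36,0.36,0.36,0.36]}'
python3 -m creep '{"dp":[[0,0,0],[0,0,0]],"dr":[[0,0,0],[0,0,0]],"hand":[0.36,0.36]}'
python3 -m creep '{"dp":[[0,0.6,-12.5],[0,2.5,-24.8],[0,5.6,-36.9],[0,9.9,-48.7],[0,15.3,-59.9],[0,21.8,-70.6],[0,29.4,-80.5],[0,37.9,-89.7]],"dr":[[5.7,0,0],[11.5,0,0],[17.2,0,0],[22.9,0,0],[28.6,0,0],[34.4,0,0],[40.1,0,0],[45.8,0,0]],"hand":[0.36,0.36,0.36,0.36,0.36,0.36,0.36,0.36]}'
python3 -m creep '{"dp":[[-30,0,0],[-70,0,0],[-105,30,3],[-130,70,7],[-138,110,11],[-138,127,13],[-138,127,13],[-138,127,13]],"dr":[[0,0,0],[0,0,0],[-8,0,0],[-16,0,0],[-24,0,0],[-32,0,0],[-34.4,0,0],[-34.4,0,0]],"hand":[0.36,0.36,0.36,0.36,0.36,0.36,0.36,0.36]}'
python3 -m creep '{"dp":[[0,0,0],[0,0,0]],"dr":[[0,0,0],[0,0,0]],"hand":[0.36,0.36]}'
python3 - <<'E'
from h import *
im,K,M=snap('wrist','pics/w16.png');s=status.state();print(s['ee_pos'],s['contact_force'])
cv2.imwrite('pics/w16A.png',cv2.resize(im[0:190,200:450,::-1],None,fx=3.2,fy=3.15,interpolation=cv2.INTER_CUBIC))
E
```

```text
clock: 22.2
ee_pos: [0.5565, -0.2879, 0.1623]
ee_rot: [-0.112, 0.698, 0.112, 0.698]
contact_force: [-3.3, -0.3, 1.2]
opening: 0.032
clock: 22.4
ee_pos: [0.5568, -0.2878, 0.1619]
ee_rot: [-0.11, 0.698, 0.11, 0.699]
contact_force: [-0.5, 0.6, -0.4]
opening: 0.0317
clock: 23.2
ee_pos: [0.4591, -0.2798, 0.1619]
ee_rot: [0.172, 0.685, -0.173, 0.687]
contact_force: [1.0, -0.0, -0.3]
opening: 0.0318
clock: 24.0
ee_pos: [0.53, -0.1726, 0.2997]
ee_rot: [-0.041, 0.706, 0.04, 0.706]
contact_force: [0.2, -1.1, 0.2]
opening: 0.0318
clock: 24.2
ee_pos: [0.5296, -0.1735, 0.2993]
ee_rot: [-0.04, 0.706, 0.04, 0.706]
contact_force: [0.3, 1.0, -0.5]
opening: 0.0316
[ 0.52966957 -0.17351926  0.2991887 ] [-0.67788362  0.64140904  0.08712448]
```

View pics/w16A.png

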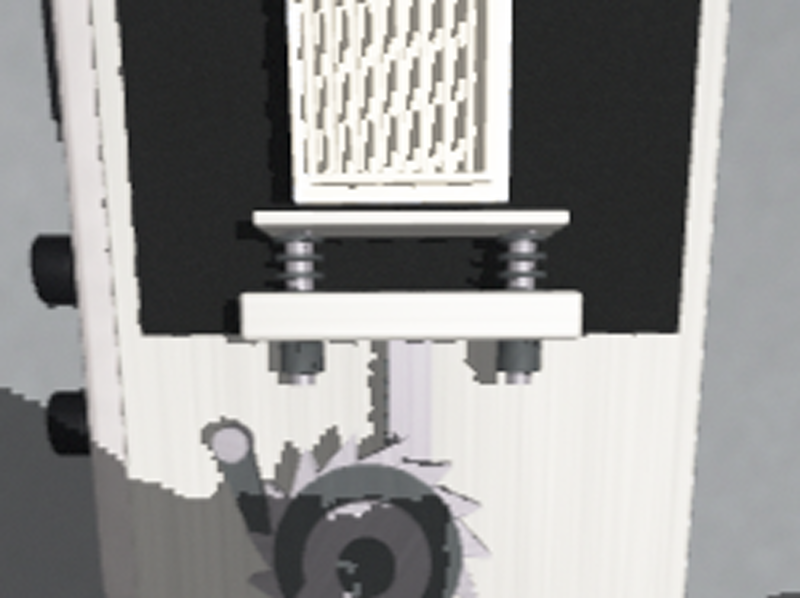

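Run:
```python
from h import *
y=np.radians(6.6);uy=np.array([-np.sin(y),np.cos(y),0])
d=np.load('pics/w16.npz');K,M=d['K'],d['M']
A=lambda a,b:(200+(a+.5)/3.2-.5,(b+.5)/3.15-.5)
pf=unproj(K,M,[A(255,211),A(570,211)],.144);bf=unproj(K,M,[A(243,293),A(583,293)],.145)
tr=unproj(K,M,[A(297,203),A(510,203)],.145)
for q in(pf,bf,tr):print(q.mean(0)@uy*1000, np.linalg.norm(q[1]-q[0]))
print('pad-bar',(pf.mean(0)-bf.mean(0))@uy)
a=cv2.imread('pics/w14.png')[120:200,250:360];b=cv2.imread('pics/w16.png')[120:200,250:360];c=cv2.imread('pics/w8.png')[80:170,270:360]
cv2.imwrite('pics/cmp.png',np.hstack([cv2.resize(i,(390,390),interpolation=cv2.INTER_CUBIC) for i in(a,b)]))
snap('top','pics/t16.png'); im=cv2.imread('pics/t16.png')
cv2.imwrite('pics/t16A.png',cv2.resize(im[160:280,260:420],None,fx=5,fy=5,interpolation=cv2.INTER_CUBIC))
```

```text
-121.57469912870998 0.08931108369160386
-144.0288960663007 0.09817593362946145
-119.53918559450224 0.06007600678264045
pad-bar 0.02245419693759071
```

View pics/cmp.png

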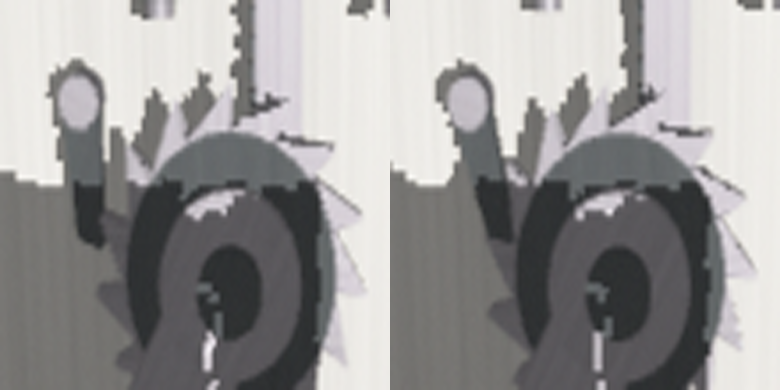

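View pics/t16A.png

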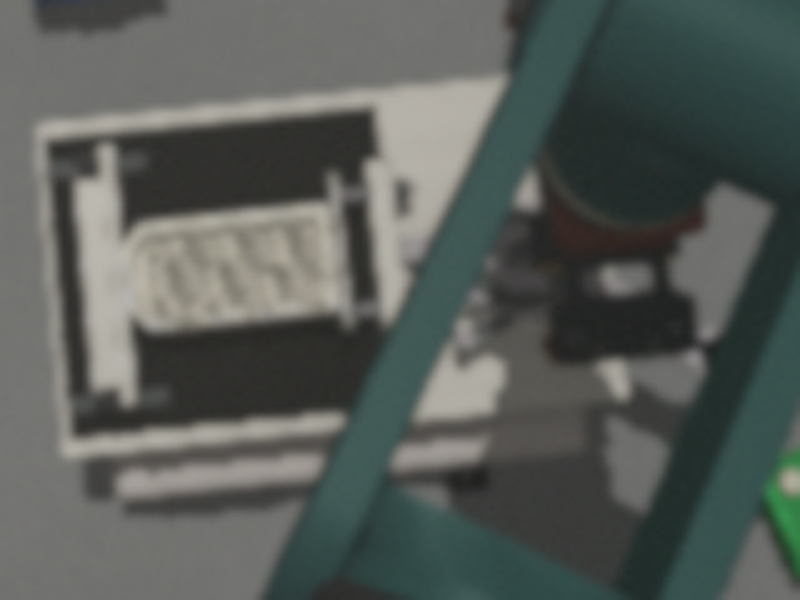

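```bash
python3 -m creep '{"dp":[[0,-20,-17],[0,-50,-42],[0,-78,-66],[20,-97.1,-82.2],[60,-97.1,-82.2],[100,-97.1,-82.2],[132,-97.1,-82.2],[138,-97.1,-82.2]],"dr":[[8,0,0],[16,0,0],[24,0,0],[32,0,0],[34.4,0,0],[34.4,0,0],[34.4,0,0],[34.4,0,0]],"hand":[0.5,0.5,0.5,0.5,0.5,0.5,0.5,0.5]}'
python3 -m creep '{"dp":[[0,0,0],[0,0,0],[0,0,0]],"dr":[[0,0,0],[0,0,0],[0,0,0]],"hand":[0.36,0.36,0.36]}'
python3 -m creep '{"dp":[[0,0.8,13.7],[0,3,27.3],[0,6.7,40.5],[0,11.9,53.2],[0,18.4,65.3],[0,26.2,76.6],[0,35.3,87],[0,43.5,94.7]],"dr":[[-6.3,0,0],[-12.6,0,0],[-18.9,0,0],[-25.2,0,0],[-31.5,0,0],[-37.8,0,0],[-44.1,0,0],[-49.3,0,0]],"hand":[0.36,0.36,0.36,0.36,0.36,0.36,0.36,0.36]}'
python3 -m creep '{"dp":[[0,0,0],[0,0,0]],"dr":[[0,0,0],[0,0,0]],"hand":[0.36,0.36]}'
python3 - <<'E'
from h import *
s=status.state();print(s['ee_pos'],s['contact_force'])
o=[]
for n,c in(('top',(160,260)),('scene',(150,215))):
  im,K,M=snap(n,f'pics/{n}17.png'); o.append(cv2.resize(im[c[0]:c[0]+110,c[1]:c[1]+160,::-1],(800,300) if 0 else (440,300),interpolation=cv2.INTER_CUBIC))
cv2.imwrite('pics/c17.png',np.vstack(o))
E
```

```text
clock: 25.1
ee_pos: [0.4569, -0.2776, 0.1577]
ee_rot: [0.171, 0.689, -0.169, 0.684]
contact_force: [-0.2, -0.2, 0.0]
opening: 0.0439
clock: 25.4
ee_pos: [0.4609, -0.2799, 0.1631]
ee_rot: [0.169, 0.685, -0.17, 0.688]
contact_force: [-0.5, -0.3, 1.1]
opening: 0.0317
clock: 26.2
ee_pos: [0.5643, -0.285, 0.1627]
ee_rot: [-0.134, 0.694, 0.133, 0.694]
contact_force: [-3.0, -0.4, 0.8]
opening: 0.0319
clock: 26.4
ee_pos: [0.5642, -0.2849, 0.1622]
ee_rot: [-0.132, 0.694, 0.131, 0.695]
contact_force: [-0.3, -0.2, 0.8]
opening: 0.0316
[ 0.56419237 -0.28488886  0.16221339] [-0.31688941 -0.17277088  0.76958866]
```

View pics/c17.png

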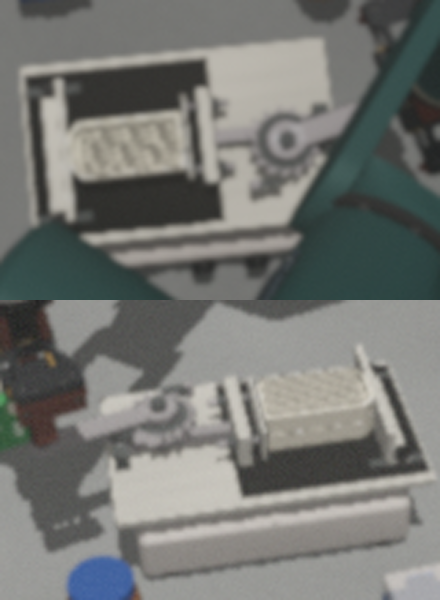

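```bash
python3 -m creep '{"dp":[[0,0.8,-13.7],[0,3,-27.3],[0,6.7,-40.5],[0,11.9,-53.2],[0,18.4,-65.3],[0,26.2,-76.6],[0,35.3,-87],[0,43.5,-94.7]],"dr":[[6.3,0,0],[12.6,0,0],[18.9,0,0],[25.2,0,0],[31.5,0,0],[37.8,0,0],[44.1,0,0],[49.3,0,0]],"hand":[0.36,0.36,0.36,0.36,0.36,0.36,0.36,0.36]}'
python3 -m creep '{"dp":[[-30,0,0],[-70,0,0],[-105,30,3],[-130,70,7],[-138,110,11],[-138,127,13],[-138,127,13],[-138,127,13]],"dr":[[0,0,0],[0,0,0],[-8,0,0],[-16,0,0],[-24,0,0],[-32,0,0],[-34.4,0,0],[-34.4,0,0]],"hand":[0.36,0.36,0.36,0.36,0.36,0.36,0.36,0.36]}'
python3 -m creep '{"dp":[[0,0,0],[0,0,0]],"dr":[[0,0,0],[0,0,0]],"hand":[0.36,0.36]}'
python3 - <<'E'
from h import *
im,K,M=snap('wrist','pics/w18.png');s=status.state();print(s['ee_pos'],s['contact_force'])
cv2.imwrite('pics/w18A.png',cv2.resize(im[0:190,200:450,::-1],None,fx=3.2,fy=3.15,interpolation=cv2.INTER_CUBIC))
E
```

```text
clock: 27.3
ee_pos: [0.4591, -0.2794, 0.1617]
ee_rot: [0.172, 0.685, -0.172, 0.686]
contact_force: [1.9, -1.5, -0.6]
opening: 0.0319
clock: 28.1
ee_pos: [0.5303, -0.1722, 0.2995]
ee_rot: [-0.041, 0.706, 0.041, 0.706]
contact_force: [0.1, 0.3, -0.4]
opening: 0.0316
clock: 28.3
ee_pos: [0.5299, -0.1731, 0.2992]
ee_rot: [-0.04, 0.706, 0.04, 0.706]
contact_force: [0.2, 0.2, -0.9]
opening: 0.0317
[ 0.52996061 -0.1731277   0.29915039] [ 0.0359789  -0.65825378 -0.35787352]
```

View pics/w18A.png

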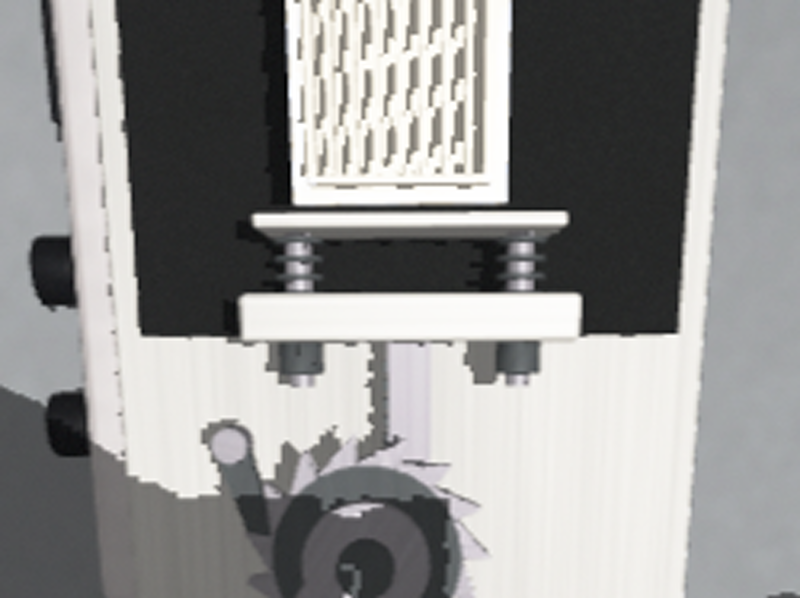

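```bash
python3 -m creep '{"dp":[[0,-20,-17],[0,-50,-42],[0,-78,-66],[20,-97.1,-82.2],[60,-97.1,-82.2],[100,-97.1,-82.2],[132,-97.1,-82.2],[138,-97.1,-82.2]],"dr":[[8,0,0],[16,0,0],[24,0,0],[32,0,0],[34.4,0,0],[34.4,0,0],[34.4,0,0],[34.4,0,0]],"hand":[0.5,0.5,0.5,0.5,0.5,0.5,0.5,0.5]}'
python3 -m creep '{"dp":[[0,0,0],[0,0,0],[0,0,0]],"dr":[[0,0,0],[0,0,0],[0,0,0]],"hand":[0.36,0.36,0.36]}'
python3 -m creep '{"dp":[[0,0.35,9.4],[0,1.4,18.7],[0,3.15,27.9],[0,5.6,36.9],[0,8.7,45.8],[0,12.4,54.4],[0,16.8,62.7],[0,21.8,70.6]],"dr":[[-4.3,0,0],[-8.6,0,0],[-12.9,0,0],[-17.2,0,0],[-21.5,0,0],[-25.8,0,0],[-30.1,0,0],[-34.4,0,0]],"hand":[0.36,0.36,0.36,0.36,0.36,0.36,0.36,0.36]}'
python3 -m creep '{"dp":[[0,0.35,9.4],[0,1.4,18.7],[0,3.15,27.9],[0,5.6,36.9],[0,8.7,45.8],[0,10.9,51],[0,10.9,51],[0,10.9,51]],"dr":[[-4.3,0,0],[-8.6,0,0],[-12.9,0,0],[-17.2,0,0],[-21.5,0,0],[-24.1,0,0],[-24.1,0,0],[-24.1,0,0]],"hand":[0.36,0.36,0.36,0.36,0.36,0.36,0.36,0.36]}'
python3 - <<'E'
from h import *
s=status.state();print(s['ee_pos'],s['contact_force'])
im,K,M=snap('top','pics/t19.png');cv2.imwrite('pics/t19A.png',cv2.resize(im[160:280,260:420,::-1],None,fx=5,fy=5,interpolation=cv2.INTER_CUBIC))
E
```

```text
clock: 29.15
ee_pos: [0.4571, -0.2772, 0.1577]
ee_rot: [0.171, 0.689, -0.169, 0.684]
contact_force: [-0.9, -0.0, 0.5]
opening: 0.0437
clock: 29.45
ee_pos: [0.4611, -0.2795, 0.1631]
ee_rot: [0.169, 0.685, -0.17, 0.688]
contact_force: [-0.0, 0.6, 0.2]
opening: 0.0318
clock: 30.25
ee_pos: [0.5328, -0.2923, 0.1627]
ee_rot: [-0.042, 0.706, 0.042, 0.706]
contact_force: [-2.5, 0.9, 1.5]
opening: 0.0313
clock: 31.05
ee_pos: [0.5826, -0.2757, 0.1623]
ee_rot: [-0.187, 0.681, 0.186, 0.682]
contact_force: [-0.5, 0.0, -0.3]
opening: 0.0318
[ 0.58256158 -0.27572702  0.16231276] [-0.47061201  0.00345087 -0.30675792]
```

View pics/t19A.png

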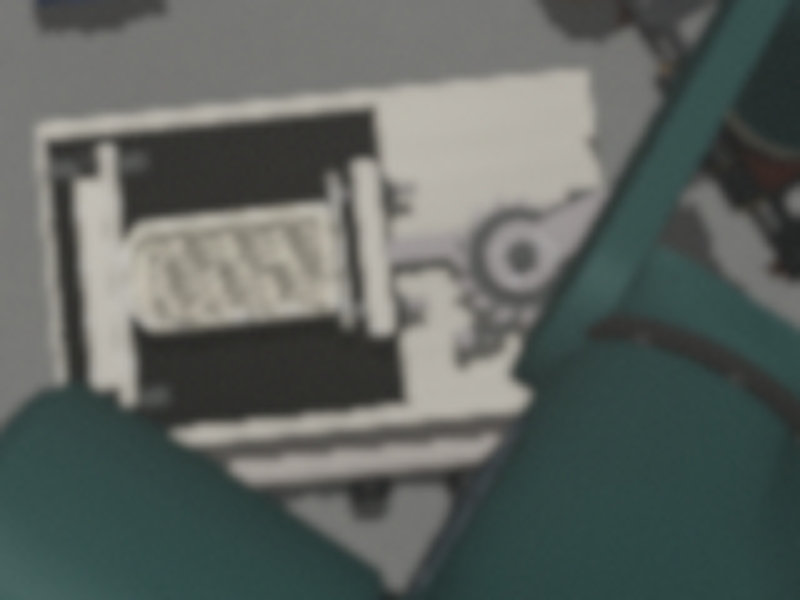

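```bash
python3 -m creep '{"dp":[[0,0.35,-9.4],[0,1.4,-18.7],[0,3.15,-27.9],[0,5.6,-36.9],[0,8.7,-45.8],[0,12.4,-54.4],[0,16.8,-62.7],[0,21.8,-70.6]],"dr":[[4.3,0,0],[8.6,0,0],[12.9,0,0],[17.2,0,0],[21.5,0,0],[25.8,0,0],[30.1,0,0],[34.4,0,0]],"hand":[0.36,0.36,0.36,0.36,0.36,0.36,0.36,0.36]}'
python3 -m creep '{"dp":[[0,0.35,-9.4],[0,1.4,-18.7],[0,3.15,-27.9],[0,5.6,-36.9],[0,8.7,-45.8],[0,10.9,-51],[0,10.9,-51]],"dr":[[4.3,0,0],[8.6,0,0],[12.9,0,0],[17.2,0,0],[21.5,0,0],[24.1,0,0],[24.1,0,0]],"hand":[0.36,0.36,0.36,0.36,0.36,0.36,0.36]}'
python3 -m creep '{"dp":[[-30,0,0],[-70,0,0],[-105,30,3],[-130,70,7],[-138,110,11],[-138,127,13],[-138,127,13],[-138,127,13]],"dr":[[0,0,0],[0,0,0],[-8,0,0],[-16,0,0],[-24,0,0],[-32,0,0],[-34.4,0,0],[-34.4,0,0]],"hand":[0.36,0.36,0.36,0.36,0.36,0.36,0.36,0.36]}'
python3 -m creep '{"dp":[[0,0,0],[0,0,0]],"dr":[[0,0,0],[0,0,0]],"hand":[0.36,0.36]}'
python3 - <<'E'
from h import *
im,K,M=snap('wrist','pics/w20.png');s=status.state();print(s['ee_pos'],s['contact_force'])
cv2.imwrite('pics/w20A.png',cv2.resize(im[0:190,200:450,::-1],None,fx=3.2,fy=3.15,interpolation=cv2.INTER_CUBIC))
E
```

```text
clock: 31.9
ee_pos: [0.5103, -0.2933, 0.1618]
ee_rot: [0.024, 0.706, -0.025, 0.707]
contact_force: [0.9, 0.3, -0.0]
opening: 0.0314
clock: 32.6
ee_pos: [0.4595, -0.2788, 0.1618]
ee_rot: [0.17, 0.686, -0.171, 0.687]
contact_force: [1.0, -0.7, 0.4]
opening: 0.0316
clock: 33.4
ee_pos: [0.5312, -0.1718, 0.2995]
ee_rot: [-0.042, 0.706, 0.041, 0.706]
contact_force: [0.0, 0.1, -0.5]
opening: 0.0317
clock: 33.6
ee_pos: [0.5304, -0.1727, 0.2991]
ee_rot: [-0.04, 0.706, 0.04, 0.706]
contact_force: [0.2, -0.5, -0.2]
opening: 0.0315
[ 0.53034455 -0.17280627  0.29912844] [-0.19507164 -0.07870365 -0.44848717]
```

View pics/w20A.png

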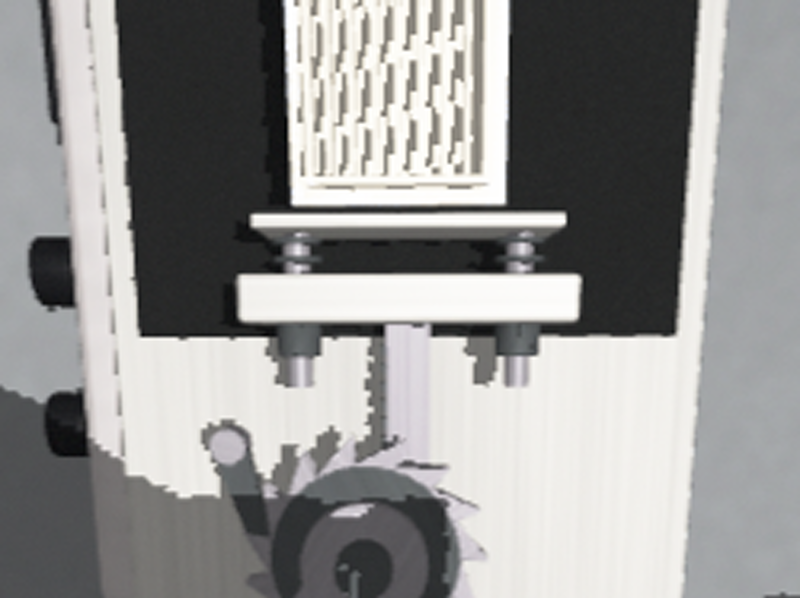

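Run:
```python
from h import *
y=np.radians(6.6);uy=np.array([-np.sin(y),np.cos(y),0])
def edges(fn,cols,rows):
    g=cv2.imread(fn,0).astype(float)[rows[0]:rows[1],cols[0]:cols[1]].mean(1)
    d=np.diff(g); out=[]
    for i in range(1,len(d)-1):
        if abs(d[i])>15 and abs(d[i])>=abs(d[i-1]) and abs(d[i])>abs(d[i+1]):
            a,b,c=np.abs(d[i-1:i+2]);off=(a-c)/(2*(a-2*b+c)); out.append((round(rows[0]+i+.5+off,2),round(d[i])))
    return out
for fn,rows in(('pics/w8',(40,100)),('pics/w14',(60,115)),('pics/w16',(60,115)),('pics/w20',(60,115))):
    for cols in((305,350),):
        e=edges(fn+'.png',cols,rows);print(fn,e)
        d=np.load(fn+'.npz');K,M=d['K'],d['M']
        pos=[v for v,s in e if s>0]
        u=(cols[0]+cols[1])/2
        if len(pos)>=2:
            P=[unproj(K,M,[(u,pos[0])],.144)[0],unproj(K,M,[(u,pos[-1])],.145)[0]]
            print('pad',P[0]@uy,'bar',P[1]@uy,'gap',(P[0]-P[1])@uy)
```

```text
pics/w8 [(np.float64(43.79), 114), (np.float64(48.43), -92), (np.float64(55.13), -36), (np.float64(65.61), 141), (np.float64(73.34), 34), (np.float64(88.24), -68), (np.float64(90.91), 41)]
pad -0.1427791237378966 bar -0.18259013072646268 gap 0.03981100698856605
pics/w14 [(np.float64(65.46), -123), (np.float64(68.28), 123), (np.float64(72.46), -96), (np.float64(76.28), -39), (np.float64(93.55), 152), (np.float64(108.54), -61)]
pad -0.12323681854775807 bar -0.14506076413717095 gap 0.021823945589412863
pics/w16 [(np.float64(63.81), -116), (np.float64(66.51), 176), (np.float64(70.54), -101), (np.float64(74.61), -51), (np.float64(92.4), 129), (np.float64(106.55), -51), (np.float64(108.31), 42)]
pad -0.12145883720757662 bar -0.1579193214524347 gap 0.03646048424485808
pics/w20 [(np.float64(64.65), -132), (np.float64(67.35), 133), (np.float64(71.46), -96), (np.float64(75.42), -46), (np.float64(86.51), 155), (np.float64(101.51), -101), (np.float64(106.46), 85)]
pad -0.12143976981807818 bar -0.1555165431742863 gap 0.03407677335620811
```

Run:
```python
from h import *
y=np.radians(6.6);uy=np.array([-np.sin(y),np.cos(y),0])
for fn,a,b in(('w8',43.79,73.34),('w14',68.28,93.55),('w16',66.51,92.4),('w20',67.35,86.51)):
    d=np.load(f'pics/{fn}.npz');K,M=d['K'],d['M'];u=327
    p=unproj(K,M,[(u,a)],.144)[0]@uy;q=unproj(K,M,[(u,b)],.145)[0]@uy;print(fn,p,q,p-q)
```

```text
w8 -0.14277839355969543 -0.16745262790593715 0.02467423434624172
w14 -0.12323533336148881 -0.1450592627280153 0.021823929366526496
w16 -0.12145701562453086 -0.14378168473005662 0.02232466910552576
w20 -0.12143843524457006 -0.1379103522415381 0.016471916996968053
```

```bash
python3 -m creep '{"dp":[[0,30,1],[5,70,1],[20,110,2],[35,140,3],[45,154,3],[45,154,3],[45,154,3]],"dr":[[0,0,0],[0,0,0],[0,0,0],[0,0,0],[0,0,0],[0,0,0],[0,0,0]],"hand":[0.36,0.36,0.36,0.36,0.36,0.36,0.36]}'
python3 - <<'E'
from h import *
im,K,M=snap('wrist','pics/w21.png');s=status.state();print(s['ee_pos'],s['contact_force'])
cv2.imwrite('pics/w21A.png',cv2.resize(im[60:300,200:460,::-1],None,fx=3,fy=2.5,interpolation=cv2.INTER_CUBIC))
im,K,M=snap('scene','pics/s21.png');cv2.imwrite('pics/s21A.png',cv2.resize(im[150:270,215:375,::-1],None,fx=5,fy=5,interpolation=cv2.INTER_CUBIC))
E
```

```text
clock: 34.35
ee_pos: [0.5163, -0.02, 0.2544]
ee_rot: [-0.041, 0.706, 0.04, 0.706]
contact_force: [-0.2, -0.4, -0.5]
opening: 0.0316
[ 0.51669075 -0.02036539  0.25475842] [-0.42620079 -0.09369963  0.66334267]
```

View pics/w21A.png

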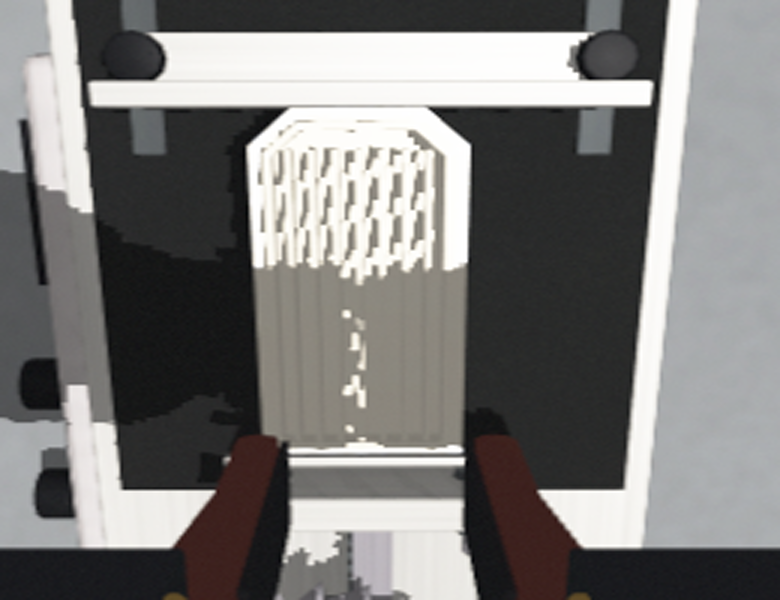

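View pics/s21A.png

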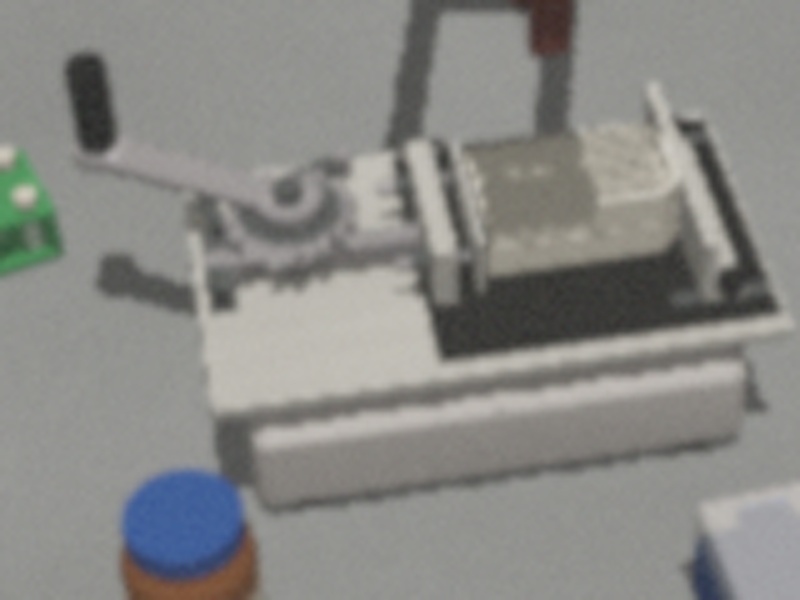

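Run:
```python
from h import *
from workcell import order
s=status.state();print(s['clock'],s['contact_force'],s['dq'].round(3))
print(order.close_job())
```

```text
34.45 [ 0.14877928 -0.64371405 -0.62711349] [-0.004 -0.001  0.001  0.003 -0.     0.004]
the job is handed in; nothing more can be done
None
```

I stacked the loose tray on the lower one with the chamfered ends together and closed the clamp using only the ratchet lever. I handed the job in at 34.5 s with the gripper clear of everything.

- **Stacking:** The upper tray touched down at the expected height, with about 4–6 N at the wrist. The later views show its skirt down over the lower tray.
- **Trays against the fence:** The wrist view shows the upper tray's end flush with the fence and parallel to it. The lower tray's contact was not directly visible. I inferred it because the pad stopped advancing and the scene view shows the two trays lined up.
- **Clamp:** The bar advanced 29.5 mm, which is five notches.
- **Pad:** It is pressed in about 8 mm by image measurement, give or take 0.5 mm. The ratchet only stops every 5.9 mm and the next stop would have been about 14 mm, so I left it at 8 mm as closest to half-way. That reading was taken after the last back-swing, when the wheel had settled.
- **One disagreement:** Two partial swings, the third and fourth, settled back to the four-notch hold. It took a fifth, longer swing to gain the fifth notch. My first rougher reading of the pad was 7.4 mm.
- **Other objects:** The wash bottle, tube rack, tip box and reagent bottle were not touched as far as I could see, but I did not measure their positions again at the end.

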